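# Restock the connecting-rod build station

## Task

Restock this station: empty the scoop of bronze bushes into the shallow steel dish, lowering the scoop's lip close over the dish (within about 4 cm of its rim) while still level, only then tipping, and keeping the lip that low as long as the scoop is tipped, then stand the empty scoop back upright on its rubber mat. In the stock rack, bring the older cartons (those already in it) right forward to the lip nearest the robot, one behind the other, and stand all the new cartons from the bench in the same row behind them, upright and the same way round as the older ones. Leave the connecting rods, the spray bottle and the flat box alone; either half of the job may come first.

Things in the scene. Friction and masses are not known exactly. Their poses are not given: they have to be found in the camera images.
- rack: Fixed stock rack: low grey base with one straight open-topped row. Origin: centre of its underside, on the bench. +x runs along the row to its back, -x to its front end (nearest the robot), z up. Deck 8 mm above the bench; row 255 mm long (x -127.5 to +127.5 mm), 76 mm wide, inside 6 mm thick steel walls 10 mm above the deck on all four sides.
- dish_floor (a point): Centre of the inner floor, 4 mm above the bench, of a fixed round shallow steel dish. Inner radius of the floor about 71 mm, flaring to a rim of outer radius 84 mm whose top is 20 mm above the bench.
- mat: Fixed black rubber mat, 170 x 110 mm and 3 mm thick, on which the scoop stands at first. Origin: centre of its underside, on the bench; x along its length.
- scoop_bar (a point): Centre of the scoop's black crossbar, gripped from above: 16 mm thick along the scoop's x, 72 mm long along its y, 26 mm high, carried by an upright at each side, 93 mm above the scoop's underside. Scoop axes: x along its length, open pouring lip at -x, closed back at +x, z up. The lip lies 90 mm to -x and 75 mm below this point, the back wall 55 mm to +x, the wall tops 48 mm below.
- scoop_lip (a point): Middle of the pouring lip of the loose aluminium scoop (0.3 kg; a tray 145 x 72 mm with 45 mm walls, open at one end), 18 mm above the scoop's underside. Axes as scoop_bar. The last 50 mm of the floor slope up 15 mm to the lip, so the bushes stay in while it is level; they roll out at about 20 to 30 degrees of tipping.
- old1_c (a point): Centre (half-way up) of an older carton in the rack; may be absent. Plain cardboard parts carton 46 mm along its x, 60 mm along its y, 48 mm high, about 0.22 kg. Older and new cartons look alike. In the rack the 46 mm runs along the row and the 60 mm across it.
- old2_c (a point): Centre (half-way up) of an older carton in the rack; may be absent. Plain cardboard parts carton 46 mm along its x, 60 mm along its y, 48 mm high, about 0.22 kg. Older and new cartons look alike. In the rack the 46 mm runs along the row and the 60 mm across it.
- new1_c (a point): Centre (half-way up) of a new carton on the open bench, left of the rack; may be absent. Plain cardboard parts carton 46 mm along its x, 60 mm along its y, 48 mm high, about 0.22 kg. Older and new cartons look alike. In the rack the 46 mm runs along the row and the 60 mm across it.
- new2_c (a point): Centre (half-way up) of a new carton on the open bench, left of the rack; may be absent. Plain cardboard parts carton 46 mm along its x, 60 mm along its y, 48 mm high, about 0.22 kg. Older and new cartons look alike. In the rack the 46 mm runs along the row and the 60 mm across it.
- new3_c (a point): Centre (half-way up) of a new carton on the open bench, left of the rack; may be absent. Plain cardboard parts carton 46 mm along its x, 60 mm along its y, 48 mm high, about 0.22 kg. Older and new cartons look alike. In the rack the 46 mm runs along the row and the 60 mm across it.
- bush1_c (a point): Centre of a bronze bush, a plain cylinder 24 mm in diameter and 26 mm long (its own y is its axis), 30 g, in the scoop at first; may be absent.
- bush2_c (a point): Centre of a bronze bush, a plain cylinder 24 mm in diameter and 26 mm long (its own y is its axis), 30 g, in the scoop at first; may be absent.
- bush3_c (a point): Centre of a bronze bush, a plain cylinder 24 mm in diameter and 26 mm long (its own y is its axis), 30 g, in the scoop at first; may be absent.
- bush4_c (a point): Centre of a bronze bush, a plain cylinder 24 mm in diameter and 26 mm long (its own y is its axis), 30 g, in the scoop at first; may be absent.
- bush5_c (a point): Centre of a bronze bush, a plain cylinder 24 mm in diameter and 26 mm long (its own y is its axis), 30 g, in the scoop at first; may be absent.
- bush6_c (a point): Centre of a bronze bush, a plain cylinder 24 mm in diameter and 26 mm long (its own y is its axis), 30 g, in the scoop at first; may be absent.
- rod1: Bystander: loose steel connecting rod, 22 mm thick, lying at the right beyond the dish. Origin: centre of its big end (radius 36 mm, with bolt bosses out to 42 mm each side and 49 mm behind), underside; its +x runs to the small end, 154 mm away.
- rod2: Bystander: another such connecting rod at the front right. Origin and axes likewise.
- spray: Bystander: standing bottle, 56 mm across and 170 mm tall, at the back left. Origin: centre of its underside.
- flatbox: Bystander: flat cardboard box 110 x 80 x 35 mm at the front left. Origin: centre of its underside.
There are look-alikes about, which are no part of the job. Leave any red look-alike of the part that bears new3_c alone.

How it is judged:
By the outcome, as a careful person would: the job done as asked, in the order asked, and still so for the second after the job is handed in, with the robot touching nothing.
Of old1, old2 only 1 to 2 are there at a start; the rules pass over those that are not, and their reading is None.
Of new1, new2, new3 only 2 to 3 are there at a start; the rules pass over those that are not, and their reading is None.
Of bush1, bush2, bush3, bush4, bush5, bush6 only 4 to 6 are there at a start; the rules pass over those that are not, and their reading is None.
At some moment in a run one of new1, new2, new3 may be knocked a few centimetres aside while the robot is not near it.
It also fails if it takes over 210 s, if anything falls off the work surface, if the arm or the gripper's body presses on something with over 40 N, if the wrist force passes 120 N, or if a joint passes its speed limit or range.

## Robot

A 7-joint arm with a two-finger parallel gripper is mounted at the origin on the work surface. World frame = base frame: x ahead of the robot, y to its left, z up, the work surface at z = 0. Lengths are in m, angles in rad, forces in N, time in s.
With the tool pointing down it reaches from about 0.425 to 0.875 m from the base axis. Payload 9.9 kg.
Tool frame: the origin (TCP) lies at the very end of the fingers, on their centre line; the grasp point (between the pads) lies 19 mm behind it (bot.grasp_offset is the distance from the TCP to the grasp point, in m); z points along the fingers, y is the line along which they close (so a half turn about z gives the same grasp; the last joint's range is limited). The gripper opens to 85 mm and grips with 20 to 120 N. Pads are 22 mm wide; open, the fingers measure 114 mm over their backs; the gripper's body (76 mm by 85 mm) begins 54 mm behind the grasp point. The pads swing forward as they close: fully open they stand 13 mm farther back than shut.
Start: joints at [-1.247, 0.576, 0.025, 1.437, -0.015, 1.129, -0.057], TCP at [0.268, 0.62, 0.231] pointing down, gripper open.
Joint ranges: [-2.76, 2.76], [-0.34, 2.15], [-1.52, 1.57], [0.19, 2.46], [-1.09, 4.23], [0.17, 1.99], [-2.82, 2.82]. Speed limits (rad/s): [2.22, 2.22, 3.01, 3.01, 3.14, 3.14, 3.14].

## Interface

Orientations are given as a 3x3 rotation matrix whose columns are the frame's x, y, z axes.
In Python, from bench import bot gives the robot as it stands. The module is installed in compiled form; this text tells all that it offers.
- The arm moves only by the tool apply_moves, never from a script. Its argument "series" is a list of rows, each a list of 6 numbers: the shift along the tool's x, y, z in m, then the turn, a rotation vector about the tool's x, y, z in degrees. In form: [[tx, ty, tz, ax, ay, az], ...]. A call has 1 to 5 rows; each row shifts and turns the commanded pose from where the row before left it, along the tool's axes as they then stand; what a row does not reach is not made up. A row lasts 1/8 s, in which the tool goes at most 62.5 mm and 10.7 degrees, less where a joint would pass 70% of its speed; a pose out of reach is approached as far as the arm can. A call is refused whole if a number of a shift passes 0.0625 or a number of a turn 10.7, either way. A call with a gripper value outside its range is refused whole. "fingers" is the closure, from 0 (fully open) to 1 (shut), set as the call begins (left out, the last holds). The fingers move at their own pace and stop on an object; the grip force is fixed at half the most. Time passes only in rows, so rows that do not move let the fingers close. It gives the time, the measured TCP pose, the force, the opening and the grip force at its end, in the units of the state.
- bot.sense(): the state, without advancing time (a new reading comes with each control period).
- bot.capture(name): name is "side" or "top" or "wrist"; returns a dict with "color" (400x640x3 uint8, red, green, blue), "fx", "fy", "cx", "cy" (pixels), "eye" and "orientation" of the camera in the world. Camera axes: x right, y up, looking along -z (the intrinsics and any distortion apply to the point x, -y, -z); pixel columns grow to the right and rows downward; lengths in m; the calibration is good to about 2 mm. A picture is of the moment at which its call begins. There is no depth.
- bot.hand_in(): hands the job in; it is judged then, once.
The state is a dict: "t": time; "joint_positions": joint angles; "joint_velocities": joint speeds; "tau": joint torques, N m; "tcp_pos": TCP position; "orientation": TCP orientation; "wrist_force": force on the tool from outside, world axes, zero at the start; "torque": the same for the moment, N m; "finger_gap": opening from 0.0 (shut) to 1.0 (fully open); "finger_force": force on a finger pad.
Only numpy, scipy, OpenCV 4.12 (cv2) and the standard library are available. Lean on these libraries where they do the work, as an engineer would, in place of code of your own. Each camera call takes 0.05 s, during which the arm holds its last target. There are 200 camera calls.

## Working session

There is one attempt and no reset: what is moved stays moved. The work goes in short steps, Python scripts to look and compute and a tool call to move; the robot and the scene stay as the last step left them, time stands still between calls to the robot, and variables do not carry over. Pictures are saved under pics/ and viewed, at most 14 in all, crops included, and the job is handed in when it is done.

Besides the shell and the picture viewer there is one more tool, called after "Request:" by a JSON object that holds its "op" and its "data". apply_moves: Moves the arm, as the interface text tells. Its arguments: {"type":"object","properties":{"series":{"type":"array"},"fingers":{"type":"number"}},"required":["series"]}

```bash
mkdir -p pics
cat > h.py <<'E'
import numpy as np, cv2
from bench import bot
def cap(n,f):
    c=bot.capture(n); cv2.imwrite(f'pics/{f}.png',c['color'][:,:,::-1]); np.save(f'pics/{f}.npy',{k:v for k,v in c.items()},allow_pickle=True); return c
def load(f): return np.load(f'pics/{f}.npy',allow_pickle=True).item()
def ray(c,u,v):
    return np.array(c['orientation'])@np.array([(u-c['cx'])/c['fx'],-(v-c['cy'])/c['fy'],-1])
def at(c,u,v,z):
    d=ray(c,u,v); e=np.array(c['eye']); return e+d*(z-e[2])/d[2]
def proj(c,p):
    q=np.array(c['orientation']).T@(np.array(p)-np.array(c['eye'])); return c['cx']+c['fx']*q[0]/-q[2], c['cy']-c['fy']*q[1]/-q[2]
E
python3 - <<'E'
from h import *
for n in('top','side'):
    c=cap(n,n+'0'); print(n,c['eye'],np.round(c['orientation'],3).tolist(),c['fx'],c['cx'],c['cy'],c.keys())
s=bot.sense();print(s['t'],s['tcp_pos'],np.round(s['orientation'],3),s['finger_gap'],bot.grasp_offset)
E
```

```text
top [0.24295712 0.0508494  1.24554363] [[-0.053, 0.976, -0.21], [-0.999, -0.051, 0.016], [0.004, 0.211, 0.978]] 384.3822748544085 320.1190298151238 200.67672773283735 dict_keys(['color', 'fx', 'fy', 'cx', 'cy', 'eye', 'orientation'])
side [ 0.01767089 -0.65475141  0.79542383] [[0.801, 0.402, -0.445], [-0.599, 0.512, -0.616], [-0.02, 0.759, 0.651]] 389.57314177291767 323.9437954008538 197.77049669581865 dict_keys(['color', 'fx', 'fy', 'cx', 'cy', 'eye', 'orientation'])
0.1 [0.26753901 0.61926743 0.23054581] [[-0.918  0.397 -0.   ]
 [ 0.397  0.918 -0.001]
 [-0.    -0.001 -1.   ]] 1.0007039849394626 0.0187
```

View pics/top0.png

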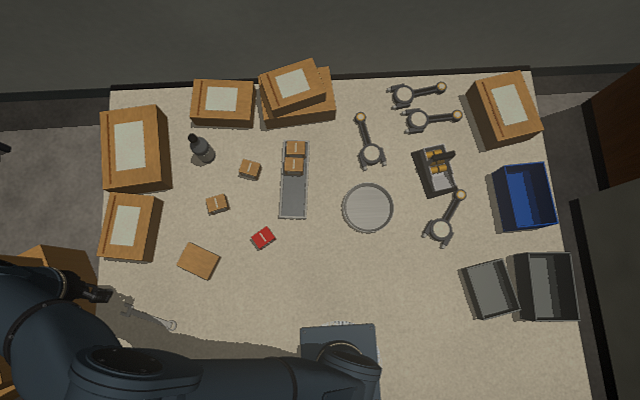

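View pics/side0.png

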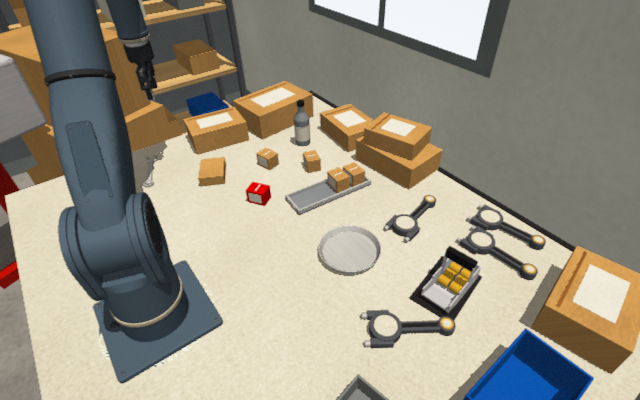

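The top view shows the rack at (293,180) with two old cartons at its back. Two new cartons are at (249,170) and (217,205), and the red look-alike is at (262,238). The dish is at (367,208) and the scoop on its mat at (436,168).

Run:
```python
from h import *
a=cv2.imread('pics/top0.png');s=cv2.imread('pics/side0.png')
r=lambda im,x,y,w,h,k:cv2.resize(im[y:y+h,x:x+w],None,fx=k,fy=k,interpolation=cv2.INTER_CUBIC)
A=r(a,190,130,130,100,6)
cv2.imwrite('pics/cA.png',A)
B=r(a,405,130,65,75,6);C=r(s,400,230,90,100,4.5)
cv2.imwrite('pics/cB.png',np.hstack([B,C]))
print(B.shape,C.shape)
```

```text
(450, 390, 3) (450, 405, 3)
```

View pics/cA.png

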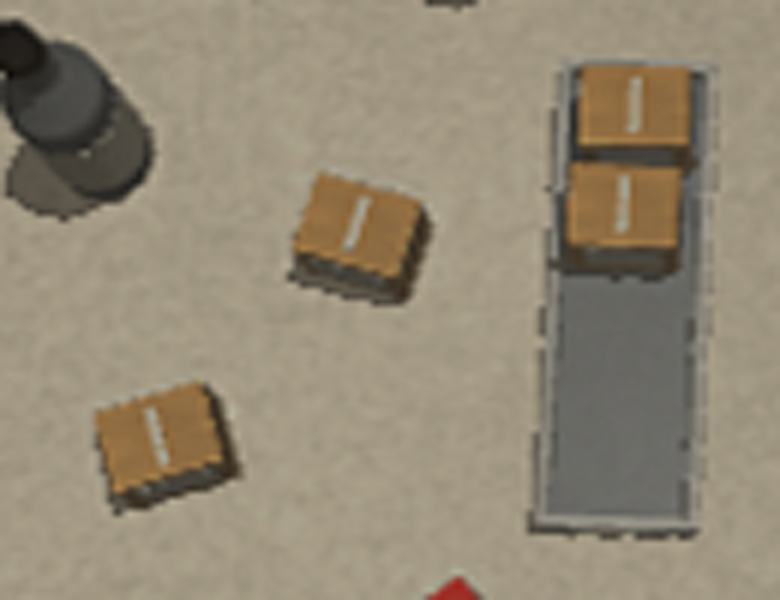

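View pics/cB.png

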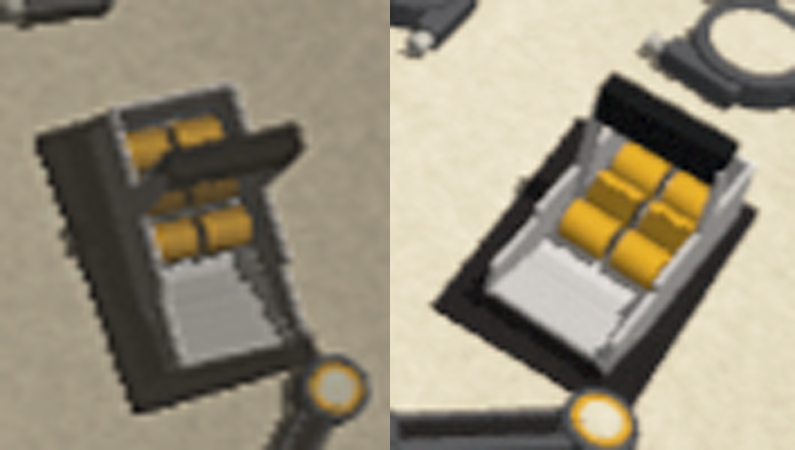

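Run:
```python
from h import *
c=load('top0')
np.set_printoptions(precision=4,suppress=True)
def pts(L,ox,oy,k,z): return np.array([at(c,ox+x/k,oy+y/k,z)[:2] for x,y in L])
def rep(n,P):
    x=(P[0]+P[1]-P[2]-P[3])/2; y=(P[0]+P[3]-P[1]-P[2])/2
    print(n,P.mean(0),'len',np.linalg.norm(x),np.linalg.norm(y),'yawx',np.degrees(np.arctan2(x[1],x[0])),'yawy-90',np.degrees(np.arctan2(y[1],y[0]))-90)
A=lambda L,z:pts(L,190,130,6,z)
rep('oldB',A([(580,68),(692,68),(690,148),(580,148)],.056))
rep('oldF',A([(568,166),(682,166),(680,247),(568,240)],.056))
rep('newA',A([(320,173),(428,208),(390,278),(293,240)],.048))
rep('newB',A([(97,410),(207,383),(225,455),(115,492)],.048))
rep('rack',A([(562,65),(717,65),(695,525),(537,525)],.018))
B=lambda L,z:pts(L,405,130,6,z)
print('lip',B([(180,367),(310,340)],.021),'back',B([(112,108),(235,87)],.048),'mat',B([(37,135),(135,410),(305,355)],.003))
print('bar',B([(170,152),(300,125)],.109))
# dish rim fit
im=c['color']
for u,v in [(341,208),(393,208),(367,183),(367,233)]: print(at(c,u,v,.02)[:2])
s=load('side0')
print('side lip',[at(s,400+x/4.5,230+y/4.5,.021)[:2] for x,y in [(487,290),(605,375)]] )
print('side lip',[at(s,400+(x-390)/4.5,230+y/4.5,.021)[:2] for x,y in [(487,290),(605,375)]] )
print('side bartop',[at(s,400+(x-390)/4.5,230+y/4.5,.109)[:2] for x,y in [(612,75),(738,147)]] )
```

```text
oldB [0.6786 0.1014] len 0.045839847371967175 0.06032092745786436 yawx -2.9818139119243443 yawy-90 -2.971195431279881
oldF [0.624  0.1095] len 0.04358946284892244 0.060894651222628916 yawx -2.965823177006623 yawy-90 -4.821719903939439
newA [0.6228 0.2544] len 0.04184632160444009 0.0598167082615107 yawx -25.645283282500166 yawy-90 -23.1015818583261
newB [0.512  0.3601] len 0.04335361648446796 0.05983101309487505 yawx 12.87047632056284 yawy-90 13.81118117850717
rack [0.587  0.1113] len 0.2627488137597145 0.08622733829498752 yawx -5.086873658498245 yawy-90 -2.992631341367783
lip [[ 0.5185 -0.3467]
 [ 0.5299 -0.4198]] back [[ 0.6597 -0.3177]
 [ 0.6683 -0.3866]] mat [[ 0.6615 -0.2872]
 [ 0.4995 -0.3249]
 [ 0.5257 -0.4228]]
bar [[ 0.613  -0.3263]
 [ 0.6241 -0.3956]]
[ 0.4787 -0.0351]
[ 0.4699 -0.204 ]
[ 0.558  -0.1261]
[ 0.3929 -0.113 ]
side lip [array([ 0.678 , -0.4674]), array([ 0.6797, -0.5324])]
side lip [array([ 0.5181, -0.3442]), array([ 0.5266, -0.4148])]
side bartop [array([ 0.6123, -0.3276]), array([ 0.6235, -0.3972])]
```

Request:
{"op": "apply_moves", "data": {"series": [[-0.0375,-0.0235,0,0,0,0],[-0.0375,-0.0235,0,0,0,0],[-0.0375,-0.0235,0,0,0,0],[-0.0375,-0.0235,0,0,0,0],[-0.0375,-0.0235,0,0,0,0]]}}

```text
t: 0.72
tcp_pos: [0.3938, 0.436, 0.231]
orientation: [[-0.918, 0.397, -0.0], [0.397, 0.918, -0.001], [0.0, -0.001, -1.0]]
wrist_force: [0.7, -0.1, 0.6]
finger_gap: 1.002
finger_force: 0.0
```

Request:
{"op": "apply_moves", "data": {"series": [[-0.0375,-0.0235,0,0,0,0],[-0.0375,-0.0235,0,0,0,0],[-0.0375,-0.0235,0,0,0,0],[-0.0375,-0.0235,0,0,0,0],[-0.0375,-0.0235,0,0,0,0]]}}

```text
t: 1.35
tcp_pos: [0.5193, 0.2539, 0.2311]
orientation: [[-0.918, 0.396, -0.0], [0.396, 0.918, -0.0], [0.0, -0.0, -1.0]]
wrist_force: [0.3, 0.3, 0.7]
finger_gap: 1.001
finger_force: 0.0
```

Request:
{"op": "apply_moves", "data": {"series": [[-0.0375,-0.0235,0,0,0,0],[-0.0375,-0.0235,0,0,0,0],[-0.0375,-0.0235,0,0,0,0],[-0.0375,-0.0235,0,0,0,0],[0,0,0,0,0,0]]}}

```text
t: 1.98
tcp_pos: [0.6205, 0.1047, 0.2307]
orientation: [[-0.916, 0.402, -0.0], [0.402, 0.916, -0.003], [-0.001, -0.002, -1.0]]
wrist_force: [0.2, 0.4, -0.5]
finger_gap: 0.999
finger_force: 0.0
```

Request:
{"op": "apply_moves", "data": {"series": [[0,0,0,0,0,-9.7],[0,0,0,0,0,-9.7],[0,0,0,0,0,0],[0,0,0,0,0,0]]}}

```text
t: 2.48
tcp_pos: [0.6188, 0.1099, 0.2312]
orientation: [[-0.997, 0.072, -0.0], [0.072, 0.997, 0.0], [0.0, 0.0, -1.0]]
wrist_force: [0.0, 0.6, 0.6]
finger_gap: 0.998
finger_force: 0.0
```

```bash
cat >> h.py <<'E'
def go(p,yaw=None):
    """remaining shift in tool axes and turn to target tcp p, tool-y world angle yaw (tool down)"""
    s=bot.sense(); R=np.array(s['orientation']); a=np.degrees(np.arctan2(R[1,1],R[0,1]))
    print('t',round(s['t'],2),'tcp',np.round(s['tcp_pos'],4),'yaw',round(a,2),'tool z',np.round(R[:,2],3),'F',np.round(s['wrist_force'],1),'gap',round(s['finger_gap'],3),'ff',round(float(np.max(s['finger_force'])),1))
    if p is not None:
        print('shift',np.round(R.T@(np.array(p)-s['tcp_pos']),4))
        if yaw is not None: print('turn az',round(a-yaw,2))
E
python3 - <<'E'
from h import *
go(None); c=cap('wrist','w1'); cap('top','t1'); print(c['eye'],np.round(c['orientation'],3).tolist())
w=np.hstack([c['color']]);cv2.imwrite('pics/w1.png',w[:,:,::-1])
E
```

```text
t 2.48 tcp [0.6188 0.1099 0.2312] yaw 85.85 tool z [-0.  0. -1.] F [0.  0.6 0.6] gap 0.998 ff 0.0
[0.54717149 0.11440404 0.37370722] [[0.073, -0.957, -0.282], [0.997, 0.07, 0.02], [0.001, -0.283, 0.959]]
```

View pics/w1.png

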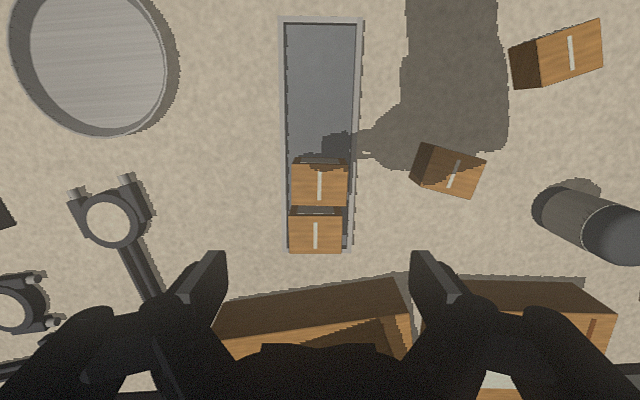

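Run:
```python
from h import *
c=load('w1'); im=cv2.imread('pics/w1.png')
cv2.imwrite('pics/cC.png',np.hstack([cv2.resize(im[145:265,270:370],None,fx=4,fy=4,interpolation=2),cv2.resize(im[5:125,270:370],None,fx=4,fy=4,interpolation=2)]))
def rep(n,P,z):
    P=np.array([at(c,u,v,z)[:2] for u,v in P])
    x=(P[0]+P[1]-P[2]-P[3])/2; y=(P[0]+P[3]-P[1]-P[2])/2
    print(n,P.mean(0).round(4),'len',np.linalg.norm(x),np.linalg.norm(y),'yawx',np.degrees(np.arctan2(x[1],x[0])),'yawy-90',np.degrees(np.arctan2(y[1],y[0]))-90)
rep('oldF',[(346,206),(291,206),(294,163),(348,163)],.056)
rep('oldB',[(342,253),(289,253),(290,214),(342,214)],.056)
rep('newA',[(471,199),(431,190),(445,150),(486,159)],.048)
rep('newB',[(604,67),(541,89),(535,47),(600,18)],.048)
for p in [(279,17),(363,17)]: print(at(c,*p,.018))
for n,p in dict(fl=(.0,0)).items(): pass
```

```text
oldF [0.6258 0.111 ] len 0.04706468332214589 0.05791022214482613 yawx -7.308438896861717 yawy-90 -4.188617836244944
oldB [0.6814 0.1026] len 0.0468699797223294 0.05849292932177486 yawx -4.965096822184396 yawy-90 -4.199569027682045
newA [0.6275 0.2608] len 0.045115480407313405 0.046084605747521115 yawx -16.94064168506275 yawy-90 -16.60053587744534
newB [0.5168 0.3622] len 0.042912304501015394 0.06127838753988445 yawx 15.328314723589632 yawy-90 17.47885585095861
[0.45521833 0.08151065 0.018     ]
[0.46146848 0.16749361 0.018     ]
```

View pics/cC.png

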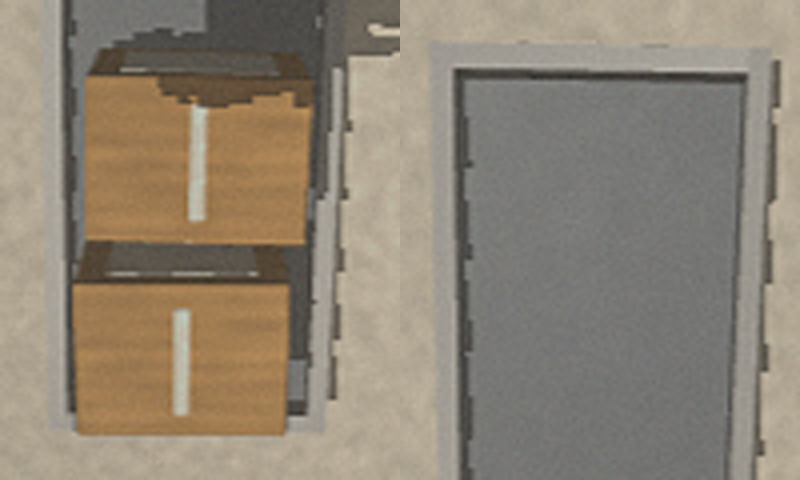

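Run:
```python
from h import *
c=load('w1')
P=[at(c,*p,.018) for p in [(351.5,252.5),(282,252.5),(277.5,15.75),(363,17)]];print(np.round(P,4),np.mean(P,0))
x=(P[0]+P[1]-P[2]-P[3])/2;print(np.linalg.norm(x),np.degrees(np.arctan2(x[1],x[0])),[proj(c,p) for p in P][:1])
s=cv2.imread('pics/side0.png');t=cv2.imread('pics/w1.png')
g=lambda im,x,y,w,h,k:cv2.resize(im[y:y+h,x:x+w],None,fx=k,fy=k,interpolation=2)
cv2.imwrite('pics/cD.png',np.vstack([g(s,245,140,130,60,6),np.hstack([g(t,400,130,98,60,4),g(t,500,10,97,60,4)])]))
```

```text
[[0.7263 0.1446 0.018 ]
 [0.7198 0.0565 0.018 ]
 [0.454  0.0801 0.018 ]
 [0.4615 0.1675 0.018 ]] [0.59037921 0.11216983 0.018     ]
0.2663321751781896 -5.009103645375271 [(np.float64(351.5), np.float64(252.49999999999997))]
```

View pics/cD.png

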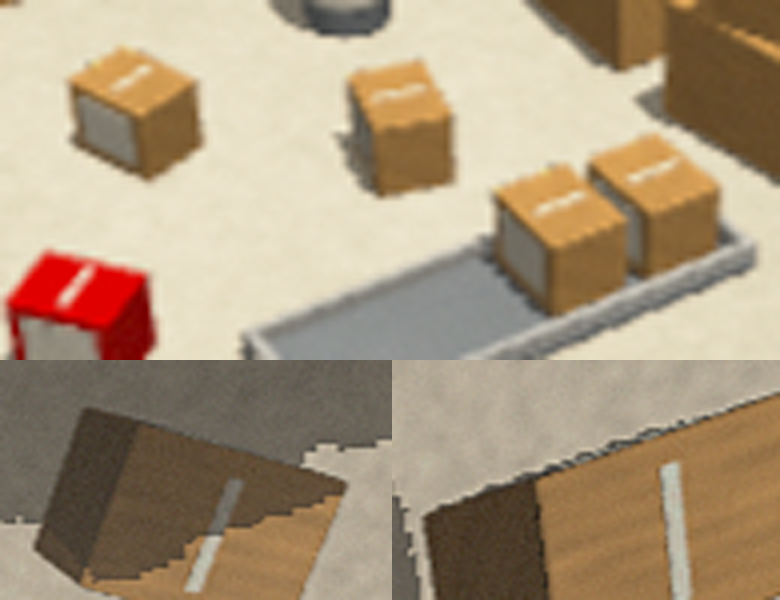

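Run:
```python
from h import *
a=cv2.imread('pics/top0.png');s=cv2.imread('pics/side0.png')
g=lambda im,x,y,w,h,k:cv2.convertScaleAbs(cv2.resize(im[y:y+h,x:x+w],None,fx=k,fy=k,interpolation=0),alpha=1.5)
cv2.imwrite('pics/cE.png',np.vstack([np.hstack([g(a,236,155,30,28,13),g(a,280,150,30,28,13)]),np.hstack([g(a,204,190,30,22,13),g(s,300,148,30,22,13)])])[:600])
```

```text
(no output)
```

View pics/cE.png

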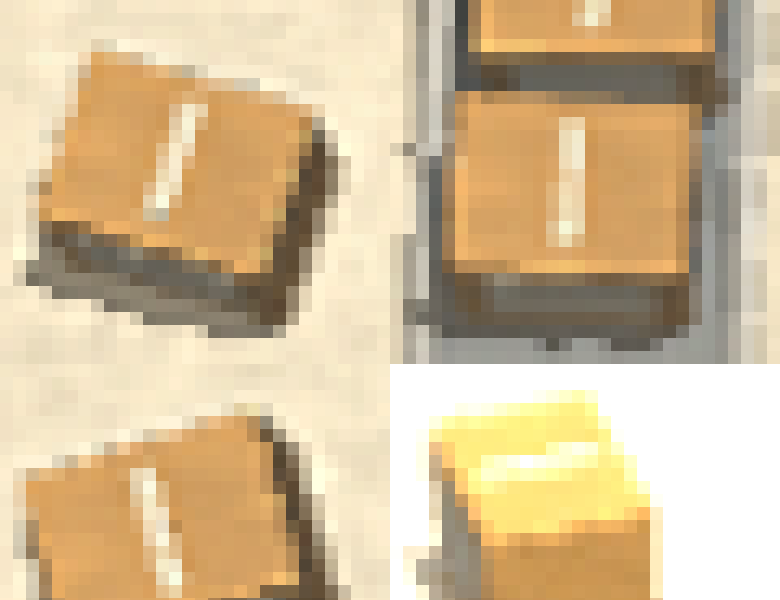

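The crop shows the grey label on the −x face of the old cartons and of both new ones, so no flips are needed. Next I descend on the front old carton.

Request:
{"op": "apply_moves", "data": {"series": [[-0.0065,0.0005,0.05,0,0,0.6],[0,0,0.05,0,0,0],[0,0,0.05,0,0,0],[0,0,0.04,0,0,0],[0,0,0.023,0,0,0]], "fingers": 0}}

```text
t: 3.2
tcp_pos: [0.6246, 0.1094, 0.0159]
orientation: [[-0.997, 0.081, -0.003], [0.081, 0.997, -0.001], [0.002, -0.001, -1.0]]
wrist_force: [0.3, -0.5, 1.2]
finger_gap: 1.001
finger_force: 0.0
```

Request:
{"op": "apply_moves", "data": {"series": [[0,0,0,0,0,0],[0,0,0,0,0,0]]}}

```text
t: 3.45
tcp_pos: [0.6263, 0.1097, 0.0193]
orientation: [[-0.997, 0.08, 0.001], [0.08, 0.997, 0.0], [-0.001, 0.0, -1.0]]
wrist_force: [-0.4, 0.1, 0.5]
finger_gap: 1.0
finger_force: 0.0
```

Request:
{"op": "apply_moves", "data": {"series": [[0,0,0,0,0,0],[0,0,0,0,0,0],[0,0,0,0,0,0],[0,0,0,0,0,0],[0,0,0,0,0,0]], "fingers": 1}}

```text
t: 4.08
tcp_pos: [0.6266, 0.1097, 0.0199]
orientation: [[-0.997, 0.08, 0.002], [0.08, 0.997, 0.001], [-0.002, 0.001, -1.0]]
wrist_force: [-0.9, 0.8, 6.2]
finger_gap: 0.693
finger_force: 65.7
```

Run:
```python
from h import *
go([.4849+.005,.1207,.024],85.2); cap('side','s1')
im=cv2.imread('pics/s1.png')
cv2.imwrite('pics/cF.png',cv2.resize(im[100:220,240:400],None,fx=5,fy=5,interpolation=2))
```

```text
t 4.08 tcp [0.6266 0.1097 0.0199] yaw 85.42 tool z [ 0.002  0.001 -1.   ] F [-0.9  0.8  6.2] gap 0.693 ff 65.7
shift [ 1.371e-01  1.000e-04 -4.500e-03]
turn az 0.22
```

View pics/cF.png

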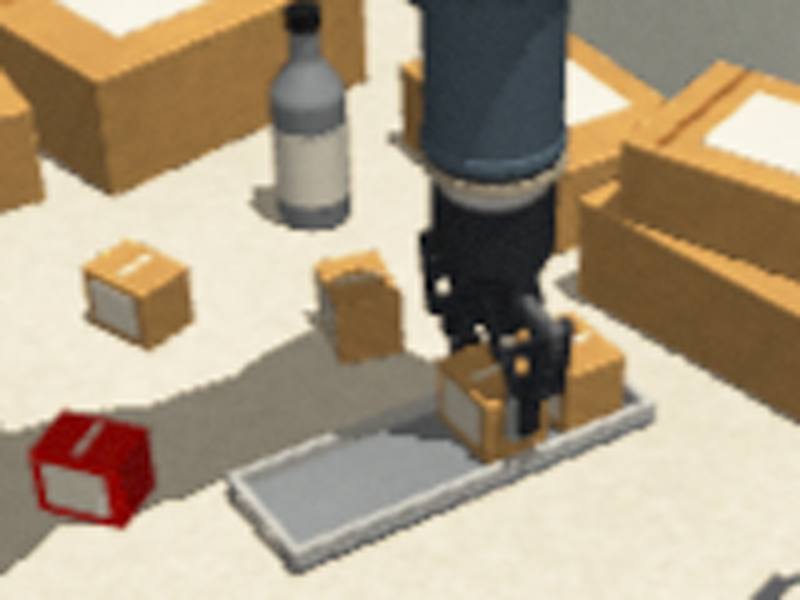

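The front carton is held squarely. I lift it slightly, carry it to the front, lower it and press gently against the lip.

Request:
{"op": "apply_moves", "data": {"series": [[0,0,-0.006,0,0,0],[0.035,0,0,0,0,0],[0.035,0,0,0,0,0],[0.035,0,0,0,0,0],[0.03,0,0,0,0,0]]}}

```text
t: 4.75
tcp_pos: [0.4898, 0.1203, 0.0248]
orientation: [[-0.997, 0.08, 0.0], [0.08, 0.997, 0.0], [-0.0, 0.0, -1.0]]
wrist_force: [0.2, 0.6, -1.8]
finger_gap: 0.698
finger_force: 64.8
```

Request:
{"op": "apply_moves", "data": {"series": [[0,0,0,0,0,0],[0,0,0,0,0,0],[0,0,0.006,0,0,0],[0,0,0,0,0,0]]}}

```text
t: 5.25
tcp_pos: [0.493, 0.1202, 0.0192]
orientation: [[-0.997, 0.081, 0.003], [0.081, 0.997, 0.001], [-0.003, 0.001, -1.0]]
wrist_force: [-1.8, -0.3, 16.5]
finger_gap: 0.694
finger_force: 69.0
```

Request:
{"op": "apply_moves", "data": {"series": [[0.002,0,0,0,0,0],[0.002,0,0,0,0,0],[0,0,0,0,0,0]]}}

```text
t: 5.62
tcp_pos: [0.4912, 0.1207, 0.0193]
orientation: [[-0.997, 0.081, 0.007], [0.081, 0.997, 0.001], [-0.006, 0.002, -1.0]]
wrist_force: [4.6, -0.7, 10.6]
finger_gap: 0.696
finger_force: 68.1
```

Request:
{"op": "apply_moves", "data": {"series": [[0.001,0,0,0,0,0],[0.001,0,0,0,0,0],[0,0,0,0,0,0]]}}

```text
t: 6.0
tcp_pos: [0.4895, 0.121, 0.0193]
orientation: [[-0.997, 0.081, 0.007], [0.081, 0.997, 0.002], [-0.007, 0.002, -1.0]]
wrist_force: [5.8, -0.7, 9.6]
finger_gap: 0.691
finger_force: 68.1
```

Request:
{"op": "apply_moves", "data": {"series": [[0.001,0,0,0,0,0],[0.001,0,0,0,0,0],[0,0,0,0,0,0]]}}

```text
t: 6.38
tcp_pos: [0.4875, 0.1213, 0.0193]
orientation: [[-0.997, 0.081, 0.007], [0.081, 0.997, 0.002], [-0.007, 0.002, -1.0]]
wrist_force: [5.2, -1.1, 10.0]
finger_gap: 0.694
finger_force: 68.1
```

Request:
{"op": "apply_moves", "data": {"series": [[0.001,0,0,0,0,0],[0.001,0,0,0,0,0],[0,0,0,0,0,0]]}}

```text
t: 6.75
tcp_pos: [0.4862, 0.1215, 0.0193]
orientation: [[-0.997, 0.081, 0.008], [0.081, 0.997, 0.002], [-0.008, 0.003, -1.0]]
wrist_force: [7.5, -0.5, 8.1]
finger_gap: 0.692
finger_force: 67.8
```

Request:
{"op": "apply_moves", "data": {"series": [[0.001,0,0,0,0,0],[0.001,0,0,0,0,0],[0,0,0,0,0,0]]}}

```text
t: 7.12
tcp_pos: [0.4861, 0.1215, 0.0194]
orientation: [[-0.997, 0.081, 0.011], [0.081, 0.997, 0.002], [-0.011, 0.003, -1.0]]
wrist_force: [13.1, -2.3, 3.5]
finger_gap: 0.696
finger_force: 67.3
```

Request:
{"op": "apply_moves", "data": {"series": [[0.001,0,0,0,0,0],[0,0,0,0,0,0]]}}

```text
t: 7.38
tcp_pos: [0.486, 0.1215, 0.0195]
orientation: [[-0.997, 0.082, 0.013], [0.082, 0.997, 0.002], [-0.013, 0.003, -1.0]]
wrist_force: [15.3, -2.7, 1.5]
finger_gap: 0.692
finger_force: 67.0
```

Request:
{"op": "apply_moves", "data": {"series": [[-0.0015,0,0,0,0,0],[0,0,0,0,0,0]]}}

```text
t: 7.62
tcp_pos: [0.4861, 0.1215, 0.0194]
orientation: [[-0.997, 0.081, 0.011], [0.081, 0.997, 0.002], [-0.01, 0.003, -1.0]]
wrist_force: [10.7, -2.1, 5.8]
finger_gap: 0.694
finger_force: 67.6
```

Request:
{"op": "apply_moves", "data": {"series": [[0,0,0,0,0,0],[0,0,0,0,0,0],[0,0,0,0,0,0],[0,0,0,0,0,0]], "fingers": 0}}

```text
t: 8.12
tcp_pos: [0.4794, 0.1211, 0.0181]
orientation: [[-0.997, 0.08, -0.001], [0.08, 0.997, -0.0], [0.001, -0.0, -1.0]]
wrist_force: [-0.7, -0.3, 0.7]
finger_gap: 0.999
finger_force: 0.0
```

Request:
{"op": "apply_moves", "data": {"series": [[0,0,-0.04,0,0,0],[0,0,-0.04,0,0,0],[-0.05,0,0,0,0,0],[-0.05,0,0,0,0,0],[-0.05,0,0,0,0,0]]}}

```text
t: 8.75
tcp_pos: [0.6305, 0.1091, 0.0986]
orientation: [[-0.997, 0.079, 0.0], [0.079, 0.997, 0.0], [-0.0, 0.0, -1.0]]
wrist_force: [0.6, 1.3, -0.8]
finger_gap: 1.002
finger_force: 0.0
```

Request:
{"op": "apply_moves", "data": {"series": [[-0.043,0,0,0,0,0],[0,0,0,0,0,0],[0,0,0,0,0,0]]}}

```text
t: 9.12
tcp_pos: [0.671, 0.1058, 0.0976]
orientation: [[-0.997, 0.08, -0.002], [0.08, 0.997, -0.0], [0.002, -0.0, -1.0]]
wrist_force: [-0.3, 0.5, -0.3]
finger_gap: 0.998
finger_force: 0.0
```

Run:
```python
from h import *
go([.681,.1025,.0195],85.3); cap('wrist','w2')
```

```text
t 9.12 tcp [0.671  0.1058 0.0976] yaw 85.44 tool z [-0.002 -0.    -1.   ] F [-0.3  0.5 -0.3] gap 0.998 ff 0.0
shift [-0.0104 -0.0025  0.0781]
turn az 0.14
```

View pics/w2.png

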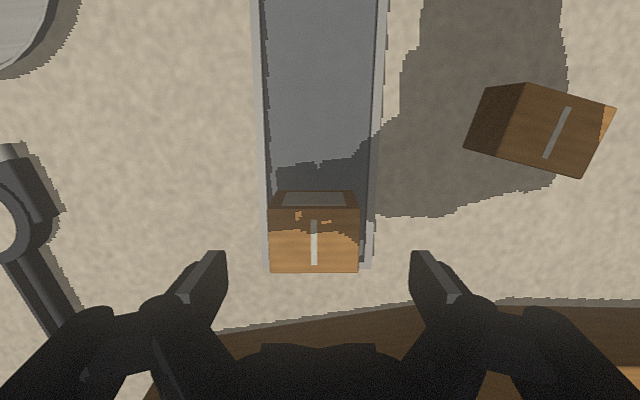

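The old back carton's top spans (270,207)–(358,272). newA is at about (556,128).

Run:
```python
from h import *
c=load('w2')
print(np.mean([at(c,*p,.056) for p in [(270,207),(359,207),(358,272),(269,272)]],0))
A=[at(c,*p,.048) for p in [(528,83),(617,105),(581,178),(497,152)]]
print(np.mean(A,0),[np.degrees(np.arctan2(*(A[i]-A[j])[1::-1])) for i,j in((1,0),(2,3),(3,0),(2,1))],[np.linalg.norm(A[i]-A[j]) for i,j in((1,0),(2,3),(3,0),(2,1))])
```

```text
[0.68167257 0.10192425 0.056     ]
[0.6244191 0.2550355 0.048    ] [np.float64(72.90099834067236), np.float64(69.03551042614707), np.float64(-20.562045918983394), np.float64(-18.17068655085029)] [np.float64(0.056990369661761596), np.float64(0.058803581341377344), np.float64(0.04202009484573184), np.float64(0.04591560011956576)]
```

Request:
{"op": "apply_moves", "data": {"series": [[-0.0104,-0.003,0,0,0,0],[0,0,0.03,0,0,0],[0,0,0.03,0,0,0],[0,0,0.018,0,0,0],[0,0,0,0,0,0]]}}

```text
t: 9.8
tcp_pos: [0.6814, 0.1018, 0.0192]
orientation: [[-0.997, 0.079, -0.002], [0.079, 0.997, -0.0], [0.002, -0.001, -1.0]]
wrist_force: [0.2, -0.1, 0.6]
finger_gap: 0.997
finger_force: 0.0
```

Request:
{"op": "apply_moves", "data": {"series": [[0,0,0,0,0,0],[0,0,0,0,0,0],[0,0,0,0,0,0],[0,0,0,0,0,0],[0,0,0,0,0,0]], "fingers": 1}}

```text
t: 10.42
tcp_pos: [0.6832, 0.1021, 0.0219]
orientation: [[-0.997, 0.08, 0.003], [0.08, 0.997, 0.0], [-0.003, 0.001, -1.0]]
wrist_force: [-0.8, -0.7, 6.9]
finger_gap: 0.693
finger_force: 66.3
```

Request:
{"op": "apply_moves", "data": {"series": [[0,0,-0.006,0,0,0],[0.035,0,0,0,0,0],[0.035,0,0,0,0,0],[0.035,0,0,0,0,0],[0.03,0,0,0,0,0]]}}

```text
t: 11.05
tcp_pos: [0.5462, 0.1128, 0.0267]
orientation: [[-0.997, 0.079, -0.0], [0.079, 0.997, 0.0], [0.0, 0.0, -1.0]]
wrist_force: [-0.4, -0.1, -2.1]
finger_gap: 0.695
finger_force: 65.7
```

Request:
{"op": "apply_moves", "data": {"series": [[0,0,0,0,0,0],[0,0,0,0,0,0],[0,0,0.005,0,0,0],[0,0,0,0,0,0]]}}

```text
t: 11.55
tcp_pos: [0.549, 0.1127, 0.0218]
orientation: [[-0.997, 0.08, 0.002], [0.08, 0.997, 0.0], [-0.002, 0.001, -1.0]]
wrist_force: [-0.7, -0.3, 8.5]
finger_gap: 0.691
finger_force: 66.7
```

Run:
```python
from h import *
go([.533,.118,.0195],85.3)
```

```text
t 11.55 tcp [0.549  0.1127 0.0218] yaw 85.4 tool z [ 0.002  0.    -1.   ] F [-0.7 -0.3  8.5] gap 0.691 ff 66.7
shift [0.0164 0.004  0.0023]
turn az 0.1
```

Request:
{"op": "apply_moves", "data": {"series": [[0,0.002,-0.0015,0,0,0],[0.004,0.002,0,0,0,0],[0.004,0,0,0,0,0],[0.004,0,0,0,0,0],[0,0,0,0,0,0]]}}

```text
t: 12.18
tcp_pos: [0.5354, 0.1176, 0.0227]
orientation: [[-0.997, 0.079, -0.001], [0.079, 0.997, -0.0], [0.001, -0.0, -1.0]]
wrist_force: [0.2, 0.3, -1.7]
finger_gap: 0.693
finger_force: 65.8
```

Request:
{"op": "apply_moves", "data": {"series": [[0.001,0,0,0,0,0],[0.001,0,0,0,0,0],[0,0,0,0,0,0]]}}

```text
t: 12.55
tcp_pos: [0.5339, 0.1178, 0.0228]
orientation: [[-0.997, 0.08, -0.0], [0.08, 0.997, -0.0], [0.0, -0.0, -1.0]]
wrist_force: [0.4, -0.6, -2.4]
finger_gap: 0.694
finger_force: 65.8
```

Request:
{"op": "apply_moves", "data": {"series": [[0.001,0,0,0,0,0],[0.001,0,0,0,0,0],[0,0,0,0,0,0]]}}

```text
t: 12.92
tcp_pos: [0.5322, 0.118, 0.0229]
orientation: [[-0.997, 0.08, 0.001], [0.08, 0.997, 0.0], [-0.001, 0.0, -1.0]]
wrist_force: [1.7, 0.7, -2.9]
finger_gap: 0.691
finger_force: 65.6
```

Request:
{"op": "apply_moves", "data": {"series": [[0.001,0,0,0,0,0],[0.001,0,0,0,0,0],[0,0,0,0,0,0]]}}

```text
t: 13.3
tcp_pos: [0.532, 0.1181, 0.0233]
orientation: [[-0.997, 0.08, 0.004], [0.08, 0.997, 0.001], [-0.004, 0.001, -1.0]]
wrist_force: [6.4, -0.8, -4.0]
finger_gap: 0.692
finger_force: 65.5
```

Request:
{"op": "apply_moves", "data": {"series": [[-0.001,0,0.001,0,0,0],[0,0,0.0005,0,0,0],[0,0,0,0,0,0]]}}

```text
t: 13.68
tcp_pos: [0.5322, 0.1181, 0.0218]
orientation: [[-0.997, 0.08, 0.002], [0.08, 0.997, 0.0], [-0.002, 0.001, -1.0]]
wrist_force: [5.8, -1.1, 2.6]
finger_gap: 0.695
finger_force: 66.2
```

Request:
{"op": "apply_moves", "data": {"series": [[0,0,0,0,0,0],[0,0,0,0,0,0],[0,0,0,0,0,0],[0,0,0,0,0,0]], "fingers": 0}}

```text
t: 14.18
tcp_pos: [0.5307, 0.1181, 0.0212]
orientation: [[-0.997, 0.079, -0.001], [0.079, 0.997, -0.0], [0.001, -0.0, -1.0]]
wrist_force: [0.4, -0.3, 0.3]
finger_gap: 1.005
finger_force: 0.0
```

Request:
{"op": "apply_moves", "data": {"series": [[0,0,-0.05,0,0,0],[0,0,-0.06,0,0,0],[0,0,-0.06,0,0,0],[-0.0,0.05,0,0,0,5],[0,0.05,0,0,0,5]]}}

```text
t: 14.8
tcp_pos: [0.5436, 0.218, 0.1926]
orientation: [[-0.967, 0.256, 0.002], [0.256, 0.967, 0.001], [-0.001, 0.001, -1.0]]
wrist_force: [1.0, 0.4, -0.4]
finger_gap: 0.998
finger_force: 0.0
```

Request:
{"op": "apply_moves", "data": {"series": [[0,0.04,0,0,0,6],[-0.025,0,0,0,0,0],[0,0,0,0,0,0],[0,0,0,0,0,0]]}}

```text
t: 15.3
tcp_pos: [0.5761, 0.2468, 0.191]
orientation: [[-0.936, 0.352, -0.001], [0.352, 0.936, -0.0], [0.001, -0.001, -1.0]]
wrist_force: [-1.2, 0.6, 0.1]
finger_gap: 1.0
finger_force: 0.0
```

Run:
```python
from h import *
go([.6235,.255,.015],69); c=cap('wrist','w3')
im=c['color'].astype(int); 
# bright brown top face mask
m=((im[:,:,0]>im[:,:,2]*1.6)&(im[:,:,0]>60)&(im[:,:,1]<im[:,:,0]*.85)).astype(np.uint8)
cv2.imwrite('pics/w3.png',c['color'][:,:,::-1])
```

```text
t 15.3 tcp [0.5761 0.2468 0.191 ] yaw 69.41 tool z [-0.001 -0.    -1.   ] F [-1.2  0.6  0.1] gap 1.0 ff 0.0
shift [-0.0416  0.0244  0.176 ]
turn az 0.41
```

View pics/w3.png

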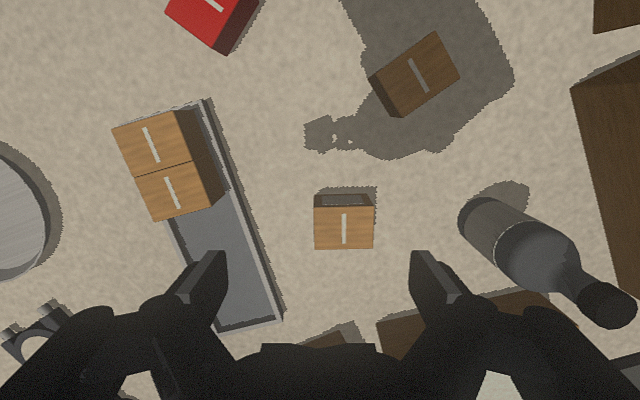

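newA's top spans (315,206)–(373,249) and is square to the gripper. The two old cartons stand touching at the front of the rack.

Run:
```python
from h import *
c=load('w3')
m=np.mean([at(c,*p,.048) for p in [(315,206),(373,206),(373,248),(315,249)]],0);print(m)
go([m[0],m[1],.0115])
```

```text
[0.62508072 0.25571778 0.048     ]
t 15.35 tcp [0.576  0.2469 0.1912] yaw 69.42 tool z [-0.001 -0.    -1.   ] F [ 0.5 -0.5  0.3] gap 1.004 ff 0.0
shift [-0.043   0.0255  0.1796]
```

Request:
{"op": "apply_moves", "data": {"series": [[-0.043,0.0255,0,0,0,0],[0,0,0.05,0,0,0],[0,0,0.05,0,0,0],[0,0,0.05,0,0,0],[0,0,0.029,0,0,0]]}}

```text
t: 15.98
tcp_pos: [0.6241, 0.2555, 0.0098]
orientation: [[-0.936, 0.351, -0.003], [0.351, 0.936, -0.001], [0.003, -0.002, -1.0]]
wrist_force: [0.2, 0.3, -0.5]
finger_gap: 1.003
finger_force: 0.0
```

Request:
{"op": "apply_moves", "data": {"series": [[0,0,0,0,0,0],[0,0,0,0,0,0]]}}

```text
t: 16.23
tcp_pos: [0.6266, 0.2562, 0.0138]
orientation: [[-0.936, 0.351, 0.002], [0.351, 0.936, 0.001], [-0.001, 0.001, -1.0]]
wrist_force: [-0.5, -0.7, 0.4]
finger_gap: 1.004
finger_force: 0.0
```

Request:
{"op": "apply_moves", "data": {"series": [[0,0,0,0,0,0],[0,0,0,0,0,0],[0,0,0,0,0,0],[0,0,0,0,0,0],[0,0,0,0,0,0]], "fingers": 1}}

```text
t: 16.85
tcp_pos: [0.6269, 0.2562, 0.0143]
orientation: [[-0.936, 0.351, 0.002], [0.351, 0.936, 0.001], [-0.002, 0.002, -1.0]]
wrist_force: [-0.5, 0.2, 7.1]
finger_gap: 0.693
finger_force: 65.7
```

Request:
{"op": "apply_moves", "data": {"series": [[0,0,-0.04,0,0,0],[0,0,-0.03,0,0,0],[0,0,0,0,0,-8],[0,0,0,0,0,-8],[0,0,0,0,0,0]]}}

```text
t: 17.48
tcp_pos: [0.626, 0.2557, 0.083]
orientation: [[-0.997, 0.081, 0.0], [0.081, 0.997, 0.001], [-0.0, 0.001, -1.0]]
wrist_force: [-0.7, 0.2, -1.8]
finger_gap: 0.691
finger_force: 65.6
```

Run:
```python
from h import *
go([.578+.008,.1135,.0832],85.2)
```

```text
t 17.48 tcp [0.626  0.2557 0.083 ] yaw 85.37 tool z [ 0.     0.001 -1.   ] F [-0.7  0.2 -1.8] gap 0.691 ff 65.6
shift [ 0.0284 -0.145  -0.0003]
turn az 0.17
```

Request:
{"op": "apply_moves", "data": {"series": [[0.01,-0.045,0,0,0,0],[0.01,-0.045,0,0,0,0],[0.0084,-0.045,0,0,0,0],[0,-0.01,0,0,0,0],[0,0,0,0,0,0]]}}

```text
t: 18.1
tcp_pos: [0.5865, 0.1132, 0.0827]
orientation: [[-0.997, 0.083, 0.001], [0.083, 0.997, 0.0], [-0.001, 0.0, -1.0]]
wrist_force: [0.1, 0.1, -1.3]
finger_gap: 0.692
finger_force: 65.8
```

Request:
{"op": "apply_moves", "data": {"series": [[0,0,0,0,0,0],[0,0,0.025,0,0,0],[0,0,0.022,0,0,0],[0,0,0,0,0,0],[0,0,0,0,0,0]]}}

```text
t: 18.73
tcp_pos: [0.5866, 0.1146, 0.0359]
orientation: [[-0.997, 0.079, 0.001], [0.079, 0.997, 0.0], [-0.001, 0.001, -1.0]]
wrist_force: [-0.5, 1.0, -2.2]
finger_gap: 0.7
finger_force: 65.7
```

Run:
```python
from h import *
go([.579,.114,.0233],85.2)
```

```text
t 18.73 tcp [0.5866 0.1146 0.0359] yaw 85.48 tool z [ 0.001  0.    -1.   ] F [-0.5  1.  -2.2] gap 0.7 ff 65.7
shift [ 0.0075 -0.0012  0.0126]
turn az 0.28
```

Request:
{"op": "apply_moves", "data": {"series": [[0,-0.001,0.0125,0,0,0.2],[0,0,0,0,0,0],[0.003,0,0,0,0,0],[0.003,0,0,0,0,0],[0,0,0,0,0,0]]}}

```text
t: 19.35
tcp_pos: [0.5796, 0.1131, 0.0229]
orientation: [[-0.997, 0.083, -0.0], [0.083, 0.997, -0.0], [0.0, -0.0, -1.0]]
wrist_force: [-0.8, -0.4, -1.7]
finger_gap: 0.693
finger_force: 65.7
```

Request:
{"op": "apply_moves", "data": {"series": [[0.001,0,0,0,0,0],[0.001,0,0,0,0,0],[0,0,0,0,0,0]]}}

```text
t: 19.73
tcp_pos: [0.5787, 0.1133, 0.023]
orientation: [[-0.997, 0.083, 0.001], [0.083, 0.997, 0.0], [-0.001, 0.0, -1.0]]
wrist_force: [2.6, -0.4, -2.8]
finger_gap: 0.69
finger_force: 65.5
```

Request:
{"op": "apply_moves", "data": {"series": [[0.001,0,0,0,0,0],[0.001,0,0,0,0,0],[0,0,0,0,0,0]]}}

```text
t: 20.1
tcp_pos: [0.5786, 0.1134, 0.0235]
orientation: [[-0.996, 0.084, 0.005], [0.084, 0.996, 0.001], [-0.005, 0.001, -1.0]]
wrist_force: [7.2, -0.7, -4.3]
finger_gap: 0.69
finger_force: 65.6
```

Request:
{"op": "apply_moves", "data": {"series": [[-0.002,0,0.001,0,0,0],[0,0,0.0005,0,0,0],[0,0,0,0,0,0]]}}

```text
t: 20.48
tcp_pos: [0.5788, 0.1133, 0.0222]
orientation: [[-0.997, 0.083, 0.002], [0.083, 0.997, 0.0], [-0.002, 0.0, -1.0]]
wrist_force: [1.2, -0.5, 7.3]
finger_gap: 0.69
finger_force: 66.9
```

Request:
{"op": "apply_moves", "data": {"series": [[0,0,0,0,0,0],[0,0,0,0,0,0],[0,0,0,0,0,0],[0,0,0,0,0,0]], "fingers": 0}}

```text
t: 20.98
tcp_pos: [0.5778, 0.1133, 0.0212]
orientation: [[-0.997, 0.083, -0.0], [0.083, 0.997, -0.0], [0.0, -0.0, -1.0]]
wrist_force: [0.4, -0.6, 0.2]
finger_gap: 0.996
finger_force: 0.0
```

Request:
{"op": "apply_moves", "data": {"series": [[0,0,-0.05,0,0,0],[0,0,-0.06,0,0,0],[0,0,-0.06,0,0,0],[0.02,0.04,0,0,0,0],[0.02,0.04,0,0,0,0]]}}

```text
t: 21.6
tcp_pos: [0.5448, 0.1969, 0.1923]
orientation: [[-0.996, 0.085, 0.002], [0.085, 0.996, 0.001], [-0.002, 0.001, -1.0]]
wrist_force: [-0.5, 0.5, -0.8]
finger_gap: 0.997
finger_force: 0.0
```

Request:
{"op": "apply_moves", "data": {"series": [[0.02,0.04,0,0,0,0],[0.02,0.04,0,0,0,0],[0.02,0.04,0,0,0,0],[0.025,0.04,0,0,0,0],[0,0,0,0,0,0]]}}

```text
t: 22.22
tcp_pos: [0.4704, 0.3673, 0.1911]
orientation: [[-0.997, 0.076, -0.002], [0.076, 0.997, 0.002], [0.002, 0.002, -1.0]]
wrist_force: [0.1, -0.9, -0.3]
finger_gap: 1.003
finger_force: 0.0
```

Request:
{"op": "apply_moves", "data": {"series": [[0,0,0,0,0,-9],[0,0,0,0,0,-9],[0,0,0,0,0,0],[0,0,0,0,0,0]]}}

```text
t: 22.72
tcp_pos: [0.4737, 0.3622, 0.1912]
orientation: [[-0.974, -0.225, -0.0], [-0.225, 0.974, -0.0], [0.0, -0.0, -1.0]]
wrist_force: [0.6, -0.1, 0.8]
finger_gap: 1.002
finger_force: 0.0
```

Run:
```python
from h import *
go([.514,.361,.0115],104); c=cap('wrist','w4')
```

```text
t 22.73 tcp [0.4737 0.3622 0.1912] yaw 102.99 tool z [-0. -0. -1.] F [ 0.6 -0.1  0.8] gap 1.002 ff 0.0
shift [-0.0391 -0.0102  0.1797]
turn az -1.01
```

View pics/w4.png

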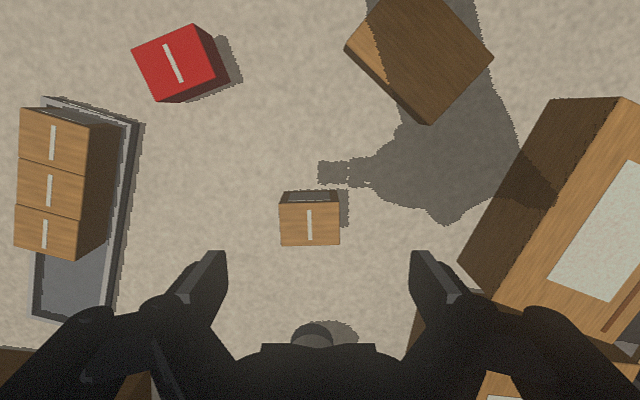

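newB's top spans (279,203)–(340,246). The rack row of three is neat.

Run:
```python
from h import *
c=load('w4')
P=[at(c,*p,.048) for p in [(279,203.5),(338.5,202),(340,244),(280,246)]];m=np.mean(P,0);print(m,np.degrees(np.arctan2(*((P[1]+P[2]-P[0]-P[3])[1::-1]))))
go([m[0],m[1],.0115])
```

```text
[0.51377341 0.36226887 0.048     ] 104.76062625296346
t 22.77 tcp [0.4736 0.3624 0.1913] yaw 103.04 tool z [ 0. -0. -1.] F [-0.1  0.  -0.3] gap 1.002 ff 0.0
shift [-0.0391 -0.0091  0.1798]
```

Request:
{"op": "apply_moves", "data": {"series": [[-0.0391,-0.0091,0,0,0,-1.7],[0,0,0.05,0,0,0],[0,0,0.05,0,0,0],[0,0,0.05,0,0,0],[0,0,0.0295,0,0,0]]}}

```text
t: 23.4
tcp_pos: [0.5126, 0.3621, 0.0092]
orientation: [[-0.967, -0.256, -0.002], [-0.256, 0.967, -0.002], [0.002, -0.001, -1.0]]
wrist_force: [0.7, 0.1, 0.1]
finger_gap: 1.003
finger_force: 0.0
```

Request:
{"op": "apply_moves", "data": {"series": [[0,0,0,0,0,0],[0,0,0,0,0,0]]}}

```text
t: 23.65
tcp_pos: [0.5142, 0.3634, 0.013]
orientation: [[-0.966, -0.257, 0.001], [-0.257, 0.966, 0.001], [-0.001, 0.0, -1.0]]
wrist_force: [0.6, 1.2, 0.2]
finger_gap: 1.001
finger_force: 0.0
```

Request:
{"op": "apply_moves", "data": {"series": [[0,0,0,0,0,0],[0,0,0,0,0,0],[0,0,0,0,0,0],[0,0,0,0,0,0],[0,0,0,0,0,0]], "fingers": 1}}

```text
t: 24.28
tcp_pos: [0.5144, 0.3635, 0.0136]
orientation: [[-0.966, -0.257, 0.002], [-0.257, 0.966, 0.002], [-0.003, 0.001, -1.0]]
wrist_force: [-0.5, 0.1, 6.8]
finger_gap: 0.691
finger_force: 65.6
```

Request:
{"op": "apply_moves", "data": {"series": [[0,0,-0.045,0,0,0],[0,0,-0.045,0,0,0],[0,0,0,0,0,9.7],[0,0,0,0,0,9.7],[0,0,0,0,0,0]]}}

```text
t: 24.9
tcp_pos: [0.5135, 0.3631, 0.1025]
orientation: [[-0.997, 0.077, 0.001], [0.077, 0.997, 0.0], [-0.001, 0.0, -1.0]]
wrist_force: [-0.6, 0.0, -1.6]
finger_gap: 0.693
finger_force: 65.8
```

Run:
```python
from h import *
go([.624+.008,.1095,.1032],85.2)
```

```text
t 24.9 tcp [0.5135 0.3631 0.1025] yaw 85.6 tool z [ 0.001  0.    -1.   ] F [-0.6  0.  -1.6] gap 0.693 ff 65.8
shift [-0.1376 -0.2437 -0.0006]
turn az 0.4
```

Request:
{"op": "apply_moves", "data": {"series": [[-0.023,-0.0406,0,0,0,0.4],[-0.023,-0.0406,0,0,0,0],[-0.023,-0.0406,0,0,0,0],[-0.023,-0.0406,0,0,0,0],[-0.023,-0.0406,0,0,0,0]]}}

```text
t: 25.52
tcp_pos: [0.6118, 0.1496, 0.102]
orientation: [[-0.997, 0.08, 0.0], [0.08, 0.997, 0.0], [-0.0, 0.0, -1.0]]
wrist_force: [-0.0, 0.0, -1.9]
finger_gap: 0.69
finger_force: 65.8
```

Request:
{"op": "apply_moves", "data": {"series": [[-0.0226,-0.0407,0,0,0,0],[0,0,0,0,0,0],[0,0,0.03,0,0,0],[0,0,0.035,0,0,0],[0,0,0,0,0,0]]}}

```text
t: 26.15
tcp_pos: [0.6281, 0.1089, 0.0346]
orientation: [[-0.997, 0.081, -0.005], [0.081, 0.997, -0.001], [0.005, -0.001, -1.0]]
wrist_force: [-0.1, -0.4, -0.3]
finger_gap: 0.691
finger_force: 65.6
```

Request:
{"op": "apply_moves", "data": {"series": [[0,0,0,0,0,0]]}}

```text
t: 26.28
tcp_pos: [0.6308, 0.1091, 0.0379]
orientation: [[-0.997, 0.083, 0.001], [0.083, 0.997, 0.0], [-0.001, 0.0, -1.0]]
wrist_force: [0.8, -0.0, -1.2]
finger_gap: 0.694
finger_force: 65.6
```

Run:
```python
from h import *
go([.625,.1093,.023],85.2)
```

```text
t 26.27 tcp [0.6308 0.1091 0.0379] yaw 85.24 tool z [ 0.001  0.    -1.   ] F [ 0.8 -0.  -1.2] gap 0.694 ff 65.6
shift [ 0.0058 -0.0003  0.0149]
turn az 0.04
```

Request:
{"op": "apply_moves", "data": {"series": [[0,0,0.0145,0,0,0],[0,0,0,0,0,0],[0.002,0,0,0,0,0],[0.002,0,0,0,0,0],[0,0,0,0,0,0]]}}

```text
t: 26.9
tcp_pos: [0.6261, 0.1089, 0.0225]
orientation: [[-0.996, 0.085, -0.0], [0.085, 0.996, -0.0], [0.0, -0.0, -1.0]]
wrist_force: [0.3, -0.4, -2.8]
finger_gap: 0.694
finger_force: 65.9
```

Request:
{"op": "apply_moves", "data": {"series": [[0.001,0,0,0,0,0],[0.001,0,0,0,0,0],[0,0,0,0,0,0]]}}

```text
t: 27.28
tcp_pos: [0.6244, 0.1091, 0.0223]
orientation: [[-0.996, 0.085, 0.0], [0.085, 0.996, -0.0], [-0.0, -0.0, -1.0]]
wrist_force: [-0.2, -0.0, -1.3]
finger_gap: 0.693
finger_force: 65.8
```

Request:
{"op": "apply_moves", "data": {"series": [[0.001,0,0,0,0,0],[0.001,0,0,0,0,0],[0,0,0,0,0,0]]}}

```text
t: 27.65
tcp_pos: [0.6238, 0.1086, 0.0226]
orientation: [[-0.996, 0.085, 0.003], [0.085, 0.996, -0.0], [-0.003, -0.0, -1.0]]
wrist_force: [5.0, -2.1, -3.7]
finger_gap: 0.69
finger_force: 65.5
```

Request:
{"op": "apply_moves", "data": {"series": [[-0.001,0,0.0015,0,0,0],[0,0,0,0,0,0]]}}

```text
t: 27.9
tcp_pos: [0.6238, 0.1088, 0.0216]
orientation: [[-0.996, 0.085, 0.001], [0.085, 0.996, -0.0], [-0.001, -0.0, -1.0]]
wrist_force: [0.5, -2.2, 6.5]
finger_gap: 0.697
finger_force: 66.5
```

Request:
{"op": "apply_moves", "data": {"series": [[0,0,0,0,0,0],[0,0,0,0,0,0],[0,0,0,0,0,0],[0,0,0,0,0,0]], "fingers": 0}}

```text
t: 28.4
tcp_pos: [0.6231, 0.1092, 0.0207]
orientation: [[-0.996, 0.085, -0.0], [0.085, 0.996, -0.0], [0.0, -0.0, -1.0]]
wrist_force: [-0.0, -0.0, 0.1]
finger_gap: 1.0
finger_force: 0.0
```

Request:
{"op": "apply_moves", "data": {"series": [[0,0,-0.055,0,0,0],[0,0,-0.055,0,0,0],[0,0,-0.055,0,0,0],[0,0,-0.055,0,0,0],[0.001,-0.0475,0,0,0,0]]}}

```text
t: 29.02
tcp_pos: [0.6205, 0.0664, 0.2456]
orientation: [[-0.997, 0.078, 0.008], [0.078, 0.997, 0.004], [-0.008, 0.005, -1.0]]
wrist_force: [0.8, -0.8, -1.0]
finger_gap: 1.0
finger_force: 0.0
```

Request:
{"op": "apply_moves", "data": {"series": [[0.001,-0.0475,0,0,0,0],[0.001,-0.0475,0,0,0,0],[0.001,-0.0475,0,0,0,0],[0.001,-0.0475,0,0,0,0],[0.001,-0.0475,0,0,0,0]]}}

```text
t: 29.65
tcp_pos: [0.5927, -0.1757, 0.2408]
orientation: [[-0.996, 0.085, -0.0], [0.085, 0.996, 0.0], [0.0, 0.0, -1.0]]
wrist_force: [0.8, 0.6, 0.5]
finger_gap: 0.995
finger_force: 0.0
```

Request:
{"op": "apply_moves", "data": {"series": [[0.001,-0.0475,0,0,0,0],[0.001,-0.0475,0,0,0,0],[0.001,-0.0475,0,0,0,0],[0.001,-0.0475,0,0,0,0],[0,0,0,0,0,0]]}}

```text
t: 30.28
tcp_pos: [0.5707, -0.3684, 0.2403]
orientation: [[-0.996, 0.091, -0.002], [0.091, 0.996, -0.002], [0.001, -0.003, -1.0]]
wrist_force: [0.1, 0.8, -0.4]
finger_gap: 1.0
finger_force: 0.0
```

Request:
{"op": "apply_moves", "data": {"series": [[0,0,0,0,0,10.6],[0,0,0,0,0,10.6],[0,0,0,0,0,10.6],[0,0,0,0,0,10.6],[0,0,0,0,0,10.6]]}}

```text
t: 30.9
tcp_pos: [0.5733, -0.362, 0.2407]
orientation: [[-0.528, 0.849, -0.0], [0.849, 0.528, 0.001], [0.001, 0.0, -1.0]]
wrist_force: [-0.3, 0.4, -0.6]
finger_gap: 0.997
finger_force: 0.0
```

Request:
{"op": "apply_moves", "data": {"series": [[0,0,0,0,0,10.6],[0,0,0,0,0,10.6],[0,0,0,0,0,0],[0,0,0,0,0,0]]}}

```text
t: 31.4
tcp_pos: [0.5732, -0.3627, 0.2407]
orientation: [[-0.194, 0.981, -0.0], [0.981, 0.194, 0.0], [0.0, -0.0, -1.0]]
wrist_force: [-0.5, -0.1, 0.0]
finger_gap: 0.998
finger_force: 0.0
```

Run:
```python
from h import *
go([.611,-.364,.077],10.5); c=cap('wrist','w5');cap('top','t5')
```

```text
t 31.4 tcp [ 0.5732 -0.3627  0.2407] yaw 11.21 tool z [-0.  0. -1.] F [-0.5 -0.1  0. ] gap 0.998 ff 0.0
shift [-0.0087  0.0368  0.1637]
turn az 0.71
```

View pics/w5.png

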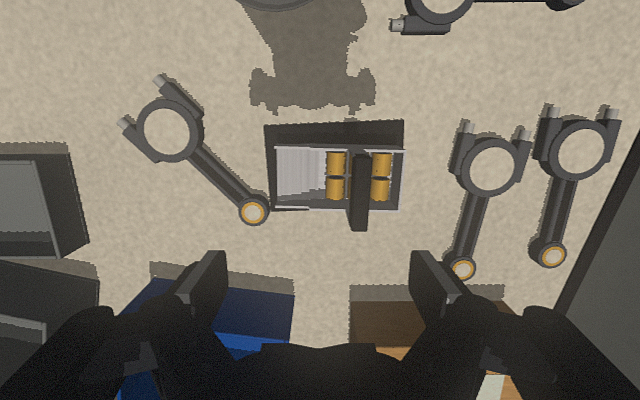

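The bar's top is at about (359,192), spanning v 154–230, and the scoop is within about 1° of the tool axes. Rod2's small end sits beside the mat at (253,210).

Run:
```python
from h import *
c=load('w5')
P=[at(c,*p,.109) for p in [(351,154),(368.5,154),(367,230),(349.5,230)]];m=np.mean(P,0);print(m,np.linalg.norm(P[0]-P[3]),np.linalg.norm(P[0]-P[1]),np.degrees(np.arctan2(*((P[0]+P[1]-P[2]-P[3])[1::-1]))))
for p,z in [((275,148),.03),((403,151),.048),((398,209),.048),((265,125),.003),((403,120),.003)]: print(at(c,*p,z))
im=cv2.imread('pics/w5.png');cv2.imwrite('pics/cG.png',cv2.resize(im[110:240,255:415],None,fx=5,fy=4.6,interpolation=2))
go([m[0],m[1],.077],11)
```

```text
[ 0.61142792 -0.35948809  0.109     ] 0.07275300830703399 0.015593065654087978 102.24996322285409
[ 0.52004857 -0.34498313  0.03      ]
[ 0.65893394 -0.31857869  0.048     ]
[ 0.67124293 -0.3837502   0.048     ]
[ 0.50097457 -0.32410634  0.003     ]
[ 0.662298   -0.28627143  0.003     ]
t 31.5 tcp [ 0.5731 -0.363   0.2408] yaw 11.1 tool z [ 0.  0. -1.] F [-0.3  0.3  0.2] gap 1.003 ff 0.0
shift [-0.0039  0.0383  0.1638]
turn az 0.1
```

View pics/cG.png

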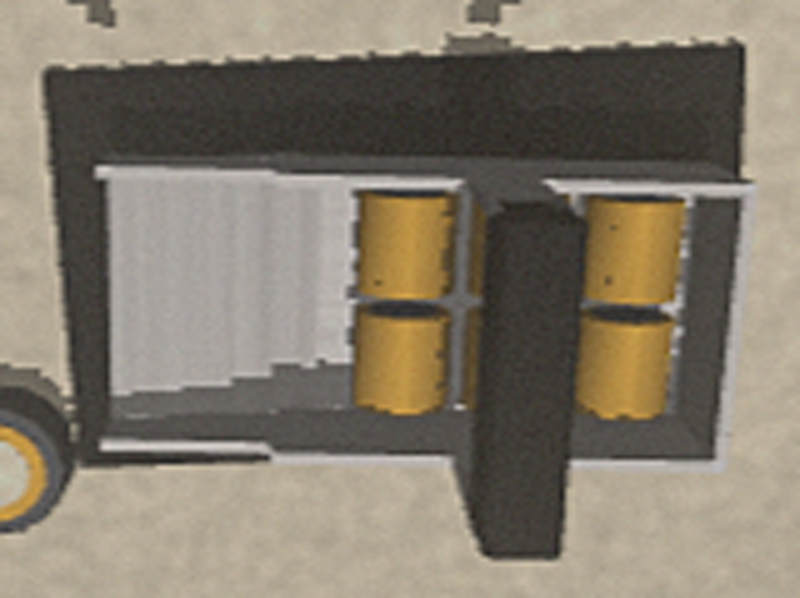

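There are six bushes. Grip the bar.

Request:
{"op": "apply_moves", "data": {"series": [[-0.0054,0.0386,0,0,0,0.3],[0,0,0.05,0,0,0],[0,0,0.05,0,0,0],[0,0,0.04,0,0,0],[0,0,0.027,0,0,0]]}}

```text
t: 32.12
tcp_pos: [0.6113, -0.3607, 0.0716]
orientation: [[-0.186, 0.982, -0.002], [0.982, 0.186, 0.001], [0.002, -0.001, -1.0]]
wrist_force: [-0.6, 1.0, 0.2]
finger_gap: 1.003
finger_force: 0.0
```

Request:
{"op": "apply_moves", "data": {"series": [[0,0,0,0,0,0],[0,0,0,0,0,0]]}}

```text
t: 32.38
tcp_pos: [0.6126, -0.3619, 0.0751]
orientation: [[-0.185, 0.983, 0.001], [0.983, 0.185, -0.001], [-0.001, 0.001, -1.0]]
wrist_force: [0.1, -1.3, -0.2]
finger_gap: 1.0
finger_force: 0.0
```

Request:
{"op": "apply_moves", "data": {"series": [[0,0,0,0,0,0],[0,0,0,0,0,0],[0,0,0,0,0,0],[0,0,0,0,0,0],[0,0,0,0,0,0]], "fingers": 1}}

```text
t: 33.0
tcp_pos: [0.6124, -0.3611, 0.0739]
orientation: [[-0.185, 0.983, 0.001], [0.983, 0.185, -0.0], [-0.0, 0.001, -1.0]]
wrist_force: [2.5, 0.5, 1.1]
finger_gap: 0.177
finger_force: 60.3
```

Request:
{"op": "apply_moves", "data": {"series": [[0,0,0,0,0,0],[0,0,0,0,0,0],[0,0,0,0,0,0],[0,0,0,0,0,0]]}}

```text
t: 33.5
tcp_pos: [0.6123, -0.3611, 0.0739]
orientation: [[-0.185, 0.983, 0.001], [0.983, 0.185, -0.0], [-0.0, 0.001, -1.0]]
wrist_force: [3.3, 0.8, 1.2]
finger_gap: 0.181
finger_force: 60.5
```

Run:
```python
from h import *
go([.612,-.361,.074],10.7); print(bot.sense()['joint_positions'])
```

```text
t 33.5 tcp [ 0.6123 -0.3611  0.0739] yaw 10.65 tool z [ 0.001 -0.    -1.   ] F [3.3 0.8 1.2] gap 0.181 ff 60.5
shift [ 0.0002 -0.0003 -0.0001]
turn az -0.05
[ 0.30547033  0.79638971  0.29866596  1.50554193 -0.2765682   0.88084418
  0.88198531]
```

Request:
{"op": "apply_moves", "data": {"series": [[0,0,-0.01,0,0,0],[0,0,-0.02,0,0,0],[0,0,-0.025,0,0,0],[0,0,-0.02,0,0,0],[0,0,-0.008,0,0,0]]}}

```text
t: 34.12
tcp_pos: [0.6121, -0.362, 0.1592]
orientation: [[-0.184, 0.983, 0.002], [0.983, 0.184, -0.001], [-0.002, 0.001, -1.0]]
wrist_force: [0.2, -0.4, -4.7]
finger_gap: 0.181
finger_force: 59.6
```

Request:
{"op": "apply_moves", "data": {"series": [[0,0,0,0,0,0],[0.015,0.0028,0,0,0,0],[0.03,0.0028,0,0,0,0],[0.035,0.0028,0,0,0,0],[0.035,0.0028,0,0,0,0]]}}

```text
t: 34.75
tcp_pos: [0.6011, -0.2435, 0.1558]
orientation: [[-0.185, 0.983, -0.002], [0.983, 0.185, 0.001], [0.001, -0.001, -1.0]]
wrist_force: [0.8, 0.1, -5.1]
finger_gap: 0.18
finger_force: 59.6
```

Request:
{"op": "apply_moves", "data": {"series": [[0.035,0.0028,0,0,0,0],[0.035,0.0028,0,0,0,0],[0.035,0.0028,0,0,0,0],[0.03,0.0028,0,0,0,0],[0.013,0.0028,0,0,0,0]]}}

```text
t: 35.38
tcp_pos: [0.5875, -0.0948, 0.1561]
orientation: [[-0.188, 0.982, -0.002], [0.982, 0.188, 0.001], [0.002, -0.001, -1.0]]
wrist_force: [1.0, -0.4, -4.1]
finger_gap: 0.176
finger_force: 59.6
```

Request:
{"op": "apply_moves", "data": {"series": [[0,0,0,0,0,0],[0,0,0,0,0,0]]}}

```text
t: 35.62
tcp_pos: [0.5881, -0.0996, 0.1568]
orientation: [[-0.183, 0.983, -0.0], [0.983, 0.183, -0.001], [-0.001, -0.0, -1.0]]
wrist_force: [0.1, -0.9, -5.0]
finger_gap: 0.183
finger_force: 59.6
```

Run:
```python
from h import *
go([.588,-.098,.101],10.65); c=cap('wrist','w6'); t=cap('top','t6')
im=t['color'].astype(int)
# dish: fit ellipse/centre of rim from top0 by edges
from scipy.optimize import least_squares
g=cv2.GaussianBlur(cv2.cvtColor(load('top0')['color'],cv2.COLOR_RGB2GRAY),(3,3),0);c0=load('top0')
H=cv2.HoughCircles(g,cv2.HOUGH_GRADIENT,1,40,param1=80,param2=15,minRadius=20,maxRadius=32);print(H)
for u,v,r in H[0][:3]: print(at(c0,u,v,.02))
# bush-coloured pixels in wrist and top view
for n,q in(('w',c),('t',t)):
    hsv=cv2.cvtColor(q['color'],cv2.COLOR_RGB2HSV);m=((abs(hsv[:,:,0].astype(int)-21)<5)&(hsv[:,:,1]>170)&(hsv[:,:,2]>100)).astype(np.uint8)
    k,l,st,ce=cv2.connectedComponentsWithStats(m);print(n,[(s[4],e.round()) for s,e in zip(st[1:],ce[1:]) if s[4]>12])
```

```text
t 35.62 tcp [ 0.5881 -0.0996  0.1568] yaw 10.55 tool z [-0.    -0.001 -1.   ] F [ 0.1 -0.9 -5. ] gap 0.183 ff 59.6
shift [0.0017 0.0002 0.0558]
turn az -0.1
[[[367.5 208.5  21.8]
  [339.5 366.5  22.3]
  [495.5 288.5  27. ]
  [523.5 109.5  30.3]
  [439.5 143.5  29.2]
  [296.5  91.5  21. ]
  [ 39.5 286.5  25.8]
  [105.5 342.5  26.6]]]
[ 0.47256075 -0.12099857  0.02      ]
[-0.00201197  0.00063773  0.02      ]
[ 0.19851529 -0.49918982  0.02      ]
w [(np.int32(21), array([366., 247.])), (np.int32(17), array([368., 260.]))]
t []
```

Request:
{"op": "apply_moves", "data": {"series": [[0.001,0,0.01,0,0,0],[0,0,0.02,0,0,0],[0,0,0.018,0,0,0],[0,0,0.0065,0,0,0],[0,0,0,0,0,0]]}}

```text
t: 36.35
tcp_pos: [0.5878, -0.0974, 0.1018]
orientation: [[-0.184, 0.983, -0.001], [0.983, 0.184, -0.0], [0.0, -0.001, -1.0]]
wrist_force: [0.6, 0.4, -3.8]
finger_gap: 0.18
finger_force: 59.6
```

Request:
{"op": "apply_moves", "data": {"series": [[0,0,0,0,0,0],[0,0,0,0,0,0]]}}

```text
t: 36.6
tcp_pos: [0.5884, -0.0972, 0.1029]
orientation: [[-0.185, 0.983, 0.001], [0.983, 0.185, -0.0], [-0.0, 0.001, -1.0]]
wrist_force: [-0.4, -0.5, -5.0]
finger_gap: 0.18
finger_force: 59.6
```

Request:
{"op": "apply_moves", "data": {"series": [[0,-0.0024,-0.0039,-2.5,0,0],[0,-0.0024,-0.0039,-2.5,0,0],[0,-0.0024,-0.0039,-2.5,0,0],[0,-0.0024,-0.0039,-2.5,0,0],[0,0,0,0,0,0]]}}

```text
t: 37.22
tcp_pos: [0.5769, -0.0996, 0.1179]
orientation: [[-0.183, 0.968, 0.171], [0.983, 0.181, 0.032], [0.0, 0.174, -0.985]]
wrist_force: [-0.9, -0.7, -4.5]
finger_gap: 0.18
finger_force: 59.6
```

```bash
cat >> h.py <<'E'
def lip():
    s=bot.sense();R=np.array(s['orientation']);l=np.array(s['tcp_pos'])+R@np.array([0,-.09,.0529])
    print('lip',l.round(4),'tilt',round(float(np.degrees(np.arcsin(R[2,1]))),2),'F',np.round(s['wrist_force'],1),'q',np.round(s['joint_positions'],2))
E
python3 -c "
from h import *
go(None);lip()"
```

```text
t 37.23 tcp [ 0.5769 -0.0996  0.1179] yaw 10.56 tool z [ 0.171  0.032 -0.985] F [-0.9 -0.7 -4.5] gap 0.18 ff 59.6
lip [ 0.4988 -0.1142  0.0502] tilt 10.01 F [-0.9 -0.7 -4.5] q [-0.04  0.52  0.24  1.98 -0.36  0.52  0.64]
```

The lip holds still while tipping, but joint 6 is nearing its lower limit (0.17). I'll fit the arm's kinematics from recorded joint and pose pairs to choose a feasible pouring direction.

```bash
cat > kin.py <<'E'
from h import *
from scipy.optimize import least_squares
from scipy.spatial.transform import Rotation as Ro
import itertools
E=lambda a,t:Ro.from_euler(a,t).as_matrix()
LO=np.array([-2.76,-.34,-1.52,.19,-1.09,.17,-2.82]);HI=np.array([2.76,2.15,1.57,2.46,4.23,1.99,2.82])
def fk(q,sg,P):
    h,L1,L2,L3,a1,a2,a3,o=P; s1,s3,s5,s7=sg
    R=E('z',s1*q[0])@E('y',q[1]);p=np.array([0,0,h])+R@[0,0,L1]
    R=R@E('z',s3*q[2]);p=p+R@[a1,0,0]; R=R@E('y',q[3]);p=p+R@[a2,0,L2]
    R=R@E('z',s5*q[4])@E('y',q[5]);p=p+R@[a3,0,0]+R@[0,0,L3];R=R@E('z',s7*q[6]+o)
    return p,R
E
python3 - <<'E'
from kin import *
s=bot.sense()
D=[([-1.247,.576,.025,1.437,-.015,1.129,-.057],[.2675,.6193,.2305],np.array([[-.918,.397,0],[.397,.918,-.001],[0,-.001,-1]])),
([.30547033,.79638971,.29866596,1.50554193,-.2765682,.88084418,.88198531],[.6123,-.3611,.0739],np.array([[-.185,.983,.001],[.983,.185,0],[0,.001,-1]])),
(s['joint_positions'],s['tcp_pos'],np.array(s['orientation']))]
best=[]
for sg in itertools.product([1,-1],repeat=4):
  for o in (0,np.pi/2,np.pi,-np.pi/2):
    f=lambda P:np.concatenate([np.r_[fk(q,sg,P)[0]-p,.3*(fk(q,sg,P)[1]-R).ravel()] for q,p,R in D])
    r=least_squares(f,[.3,.4,.4,.3,0,0,0,o]);best.append((r.cost,sg,r.x))
best.sort(key=lambda b:b[0])
for b in best[:4]: print(b[0],b[1],b[2].round(4))
np.save('kin.npy',np.array([best[0][1],best[0][2]],dtype=object),allow_pickle=True)
E
```

```text
0.0012284399308707874 (-1, -1, -1, -1) [ 0.0808  0.4144  0.3401  0.0564  0.0822 -0.0494 -0.0613  1.5707]
0.0012284399308707917 (-1, -1, -1, -1) [ 0.0808  0.4144  0.3401  0.0564  0.0822 -0.0494 -0.0613  1.5707]
0.0012284399308708017 (-1, -1, -1, -1) [ 0.0808  0.4144  0.3401  0.0564  0.0822 -0.0494 -0.0613  1.5707]
0.0012284399308708227 (-1, -1, -1, -1) [ 0.0808  0.4144  0.3401  0.0564  0.0822 -0.0494 -0.0613  1.5707]
```

Run:
```python
import re
t=open('kin.py').read()
t=t[:t.index('def fk')]+'''def fk(q,sg,P):
    h,L1,L2,L3,a1,a2,a3,o,b,o3,o5,o6=P; s1,s3,s5,s7=sg
    R=E('z',s1*q[0]+b)@E('y',q[1]);p=np.array([0,0,h])+R@[0,0,L1]
    R=R@E('z',s3*q[2]+o3);p=p+R@[a1,0,0]; R=R@E('y',q[3]);p=p+R@[a2,0,L2]
    R=R@E('z',s5*q[4]+o5)@E('y',q[5]+o6);p=p+R@[a3,0,0]+R@[0,0,L3];R=R@E('z',s7*q[6]+o)
    return p,R
'''
open('kin.py','w').write(t)
from kin import *
s=bot.sense()
D=[([-1.247,.576,.025,1.437,-.015,1.129,-.057],[.2675,.6193,.2305],np.array([[-.918,.397,0],[.397,.918,-.001],[0,-.001,-1]])),
([.30547033,.79638971,.29866596,1.50554193,-.2765682,.88084418,.88198531],[.6123,-.3611,.0739],np.array([[-.185,.983,.001],[.983,.185,0],[0,.001,-1]])),
(s['joint_positions'],s['tcp_pos'],np.array(s['orientation']))]
best=[]
for sg in itertools.product([1,-1],repeat=4):
    f=lambda P:np.concatenate([np.r_[fk(q,sg,P)[0]-p,.3*(fk(q,sg,P)[1]-R).ravel()] for q,p,R in D])
    g=lambda P:np.r_[f(P),.01*(P-[.3,.4,.4,.3,0,0,0,np.pi/2,0,0,0,0])]
    r=least_squares(g,[.3,.4,.4,.3,0,0,0,np.pi/2,0,0,0,0]);best.append((r.cost,sg,r.x,f(r.x)))
best.sort(key=lambda b:b[0])
for b in best[:3]: print(b[0],b[1],b[2].round(4))
print(best[0][3].reshape(3,12).round(3))
np.save('kin.npy',np.array([best[0][1],best[0][2]],dtype=object),allow_pickle=True)
```

```text
1.679457635002694e-05 (-1, -1, -1, -1) [ 2.4780e-01  5.7610e-01  3.8240e-01  3.6020e-01 -3.2300e-02 -7.0000e-03
 -3.8100e-02  1.5132e+00 -7.5500e-02  1.5300e-02 -8.9000e-03 -1.0000e-04]
0.012880588810476563 (-1, 1, -1, -1) [-0.7615  0.1416  0.1198 -1.0207  0.5973 -0.1956  0.0609  1.477   0.3596
 -0.7355  0.2594  0.0723]
0.020417753995568617 (-1, 1, 1, -1) [-0.2881  0.3242  0.337  -0.0912 -0.297  -0.062   0.543  -1.187  -0.8173
 -2.5513  0.7254  1.1689]
[[-0.002 -0.     0.001  0.     0.    -0.     0.    -0.     0.     0.
   0.     0.   ]
 [ 0.    -0.002 -0.001  0.001  0.    -0.     0.    -0.001  0.002  0.001
  -0.     0.   ]
 [-0.     0.001  0.    -0.    -0.    -0.    -0.     0.001 -0.002 -0.002
  -0.    -0.   ]]
```

Run:
```python
from kin import *
sg,P=np.load('kin.npy',allow_pickle=True)
def pose(psi,th,l=.025,zl=.05):
    x=np.array([np.cos(psi),np.sin(psi),0]);y=np.array([-np.sin(psi),np.cos(psi),0])
    R0=np.c_[y,x,[0,0,-1.]]; R=R0@E('x',-th)
    lip=np.array([.474,-.12,zl])+l*x
    return lip-R@np.array([0,-.09,.0529]),R
def ik(q0,p,R):
    f=lambda q:np.r_[(fk(q,sg,P)[0]-p)*10,(fk(q,sg,P)[1]-R).ravel()*3,(q-q0)*.01]
    r=least_squares(f,np.clip(q0,LO+1e-3,HI-1e-3),bounds=(LO,HI));e=f(r.x);return r.x,np.linalg.norm(e[:3])/10
q=np.array(bot.sense()['joint_positions'])
base,_=ik(q,*pose(np.radians(10.6),0))
print('base',base.round(2))
out={}
for sgn in(1,-1):
    q=base.copy()
    for d in range(0,200,10):
        psi=np.radians(10.6+sgn*d); q,e=ik(q,*pose(psi,0,zl=.12))
        if e>.005: print('yaw fail',10.6+sgn*d); break
        qq=q.copy();mx=0
        for th in range(5,66,5):
            qq,e=ik(qq,*pose(psi,np.radians(th)))
            if e>.004: break
            mx=th
        m=np.minimum(qq-LO,HI-qq)
        print(10.6+sgn*d,'max tilt',mx,'q',qq.round(2),'margin',m.min().round(2))
```

```text
base [-0.11  0.61  0.31  1.81 -0.26  0.76  0.53]
10.6 max tilt 25 q [ 0.33  0.4  -0.16  2.22 -1.09  0.17  1.43] margin 0.0
20.6 max tilt 30 q [ 0.7   0.43 -0.54  2.24 -1.09  0.17  1.66] margin 0.0
30.6 max tilt 35 q [ 0.99  0.53 -0.83  2.27 -1.09  0.17  1.91] margin 0.0
40.6 max tilt 45 q [ 1.26  0.75 -1.08  2.3  -1.09  0.17  2.2 ] margin 0.0
50.6 max tilt 65 q [ 1.31  0.86 -0.82  2.23 -1.09  0.62  2.57] margin 0.0
60.6 max tilt 65 q [ 1.19  0.83 -0.65  2.11 -0.9   0.85  2.49] margin 0.19
70.6 max tilt 65 q [ 1.1   0.84 -0.56  1.98 -0.75  1.03  2.44] margin 0.34
80.6 max tilt 65 q [ 1.01  0.86 -0.5   1.86 -0.64  1.19  2.42] margin 0.4
90.6 max tilt 65 q [ 0.93  0.89 -0.46  1.74 -0.54  1.34  2.42] margin 0.4
100.6 max tilt 65 q [ 0.84  0.92 -0.42  1.63 -0.46  1.48  2.43] margin 0.39
110.6 max tilt 65 q [ 0.75  0.95 -0.39  1.52 -0.38  1.62  2.47] margin 0.35
120.6 max tilt 65 q [ 0.67  0.98 -0.36  1.42 -0.31  1.74  2.52] margin 0.25
130.6 max tilt 65 q [ 0.57  1.01 -0.32  1.34 -0.24  1.84  2.59] margin 0.15
140.6 max tilt 65 q [ 0.48  1.02 -0.28  1.28 -0.16  1.93  2.68] margin 0.06
150
[... 1212 characters left out ...]
 margin 0.1
-99.4 max tilt 65 q [-1.1   1.36  1.47  2.   -0.29  0.78 -1.46] margin 0.1
-109.4 max tilt 65 q [-1.02  1.35  1.44  1.87 -0.23  0.99 -1.59] margin 0.13
-119.4 max tilt 65 q [-0.94  1.33  1.4   1.75 -0.19  1.18 -1.7 ] margin 0.17
-129.4 max tilt 65 q [-0.84  1.32  1.36  1.63 -0.17  1.36 -1.79] margin 0.21
-139.4 max tilt 65 q [-0.74  1.31  1.31  1.52 -0.16  1.53 -1.89] margin 0.26
-149.4 max tilt 65 q [-0.64  1.3   1.27  1.43 -0.17  1.69 -1.97] margin 0.3
-159.4 max tilt 65 q [-0.54  1.29  1.23  1.34 -0.2   1.83 -2.07] margin 0.16
-169.4 max tilt 65 q [-0.44  1.28  1.19  1.27 -0.23  1.96 -2.16] margin 0.03
-179.4 max tilt 65 q [-0.13  1.06  0.47  1.23 -0.01  1.99 -2.77] margin 0.0
```

A scoop yaw of about 80° allows tips of up to 65° with margin. Level again with the lip held low, raise, turn, move over and lower.

Request:
{"op": "apply_moves", "data": {"series": [[0,0.0022,0.004,2.5,0,0],[0,0.0022,0.004,2.5,0,0],[0,0.0022,0.004,2.5,0,0],[0,0.0022,0.004,2.5,0,0],[0,0,0,0,0,0]]}}

```text
t: 37.85
tcp_pos: [0.5891, -0.0964, 0.1018]
orientation: [[-0.186, 0.982, -0.0], [0.982, 0.186, -0.001], [-0.0, -0.0, -1.0]]
wrist_force: [0.5, 0.0, -4.6]
finger_gap: 0.178
finger_force: 59.6
```

Request:
{"op": "apply_moves", "data": {"series": [[0,0,0,0,0,0],[0,0,-0.01,0,0,0],[0,0,-0.02,0,0,0],[0,0,-0.02,0,0,0],[0,0,-0.01,0,0,0]]}}

```text
t: 38.48
tcp_pos: [0.5882, -0.0976, 0.1642]
orientation: [[-0.184, 0.983, 0.002], [0.983, 0.184, -0.0], [-0.001, 0.002, -1.0]]
wrist_force: [0.1, -0.2, -4.2]
finger_gap: 0.176
finger_force: 59.6
```

Request:
{"op": "apply_moves", "data": {"series": [[0,0,0,0,0,-4.96],[0,0,0,0,0,-4.96],[0,0,0,0,0,-4.96],[0,0,0,0,0,-4.96],[0,0,0,0,0,-4.96]]}}

```text
t: 39.1
tcp_pos: [0.5876, -0.0973, 0.1625]
orientation: [[-0.582, 0.813, -0.0], [0.813, 0.582, 0.0], [0.0, -0.0, -1.0]]
wrist_force: [-0.2, 0.0, -5.0]
finger_gap: 0.178
finger_force: 59.6
```

Request:
{"op": "apply_moves", "data": {"series": [[0,0,0,0,0,-4.96],[0,0,0,0,0,-4.96],[0,0,0,0,0,-4.96],[0,0,0,0,0,-4.96],[0,0,0,0,0,-4.96]]}}

```text
t: 39.72
tcp_pos: [0.5875, -0.0974, 0.1624]
orientation: [[-0.869, 0.494, -0.0], [0.494, 0.869, -0.0], [0.0, -0.0, -1.0]]
wrist_force: [-1.2, 0.0, -4.8]
finger_gap: 0.179
finger_force: 59.6
```

Request:
{"op": "apply_moves", "data": {"series": [[0,0,0,0,0,-4.96],[0,0,0,0,0,-4.96],[0,0,0,0,0,-4.96],[0,0,0,0,0,-4.96],[0,0,0,0,0,0]]}}

```text
t: 40.35
tcp_pos: [0.5876, -0.0975, 0.1624]
orientation: [[-0.985, 0.173, -0.0], [0.173, 0.985, 0.0], [0.0, 0.0, -1.0]]
wrist_force: [0.9, 0.4, -5.4]
finger_gap: 0.181
finger_force: 59.6
```

Run:
```python
from h import *
go([.4937,-.0068,.103],80);lip()
```

```text
t 40.35 tcp [ 0.5876 -0.0975  0.1624] yaw 80.01 tool z [-0.  0. -1.] F [ 0.9  0.4 -5.4] gap 0.181 ff 59.6
shift [0.1082 0.073  0.0594]
turn az 0.01
lip [ 0.572  -0.1861  0.1095] tilt 0.0 F [ 0.9  0.4 -5.4] q [ 0.08  0.52  0.01  1.74 -0.01  0.87  1.49]
```

Request:
{"op": "apply_moves", "data": {"series": [[0.008,0.005,0,0,0,0],[0.02,0.013,0,0,0,0],[0.026,0.018,0,0,0,0],[0.026,0.018,0,0,0,0],[0.02,0.013,0,0,0,0]]}}

```text
t: 40.98
tcp_pos: [0.4994, -0.0125, 0.1624]
orientation: [[-0.985, 0.173, -0.0], [0.173, 0.985, 0.0], [0.0, 0.0, -1.0]]
wrist_force: [-0.2, 0.3, -4.1]
finger_gap: 0.179
finger_force: 59.6
```

Request:
{"op": "apply_moves", "data": {"series": [[0.0082,0.006,0,0,0,0],[0,0,0,0,0,0],[0,0,0.01,0,0,0],[0,0,0.02,0,0,0],[0,0,0.02,0,0,0]]}}

```text
t: 41.6
tcp_pos: [0.4945, -0.0074, 0.1111]
orientation: [[-0.985, 0.174, 0.0], [0.174, 0.985, -0.0], [-0.0, -0.0, -1.0]]
wrist_force: [0.3, -0.1, -4.3]
finger_gap: 0.184
finger_force: 59.6
```

Request:
{"op": "apply_moves", "data": {"series": [[0,0,0.0095,0,0,0],[0,0,0,0,0,0],[0,0,0,0,0,0]]}}

```text
t: 41.98
tcp_pos: [0.4944, -0.0068, 0.1032]
orientation: [[-0.985, 0.173, 0.001], [0.173, 0.985, -0.0], [-0.001, 0.0, -1.0]]
wrist_force: [0.7, 0.2, -4.8]
finger_gap: 0.179
finger_force: 59.6
```

Run:
```python
from h import *
go([.4937,-.0068,.103],80);lip()
```

```text
t 41.98 tcp [ 0.4944 -0.0068  0.1032] yaw 80.05 tool z [ 0.001 -0.    -1.   ] F [ 0.7  0.2 -4.8] gap 0.179 ff 59.6
shift [ 0.0007 -0.0001  0.0002]
turn az 0.05
lip [ 0.4789 -0.0955  0.0503] tilt 0.01 F [ 0.7  0.2 -4.8] q [-0.08  0.48  0.    2.06  0.    0.6   1.32]
```

Tip to about 25° in small steps, with the lip held.

Request:
{"op": "apply_moves", "data": {"series": [[0,-0.0024,-0.0039,-2.5,0,0],[0,-0.0024,-0.0039,-2.5,0,0],[0,-0.0024,-0.0039,-2.5,0,0],[0,-0.0024,-0.0039,-2.5,0,0],[0,-0.0024,-0.0039,-2.5,0,0]]}}

```text
t: 42.6
tcp_pos: [0.4921, -0.0204, 0.1221]
orientation: [[-0.985, 0.168, 0.039], [0.172, 0.962, 0.214], [-0.002, 0.218, -0.976]]
wrist_force: [1.1, 0.1, -5.7]
finger_gap: 0.174
finger_force: 59.6
```

Request:
{"op": "apply_moves", "data": {"series": [[0,-0.0024,-0.0039,-2.5,0,0],[0,-0.0024,-0.0039,-2.5,0,0],[0,-0.0024,-0.0037,-2.5,0,0],[0,-0.0024,-0.0035,-2.5,0,0],[0,0,0,0,0,0]]}}

```text
t: 43.22
tcp_pos: [0.4896, -0.0349, 0.1331]
orientation: [[-0.985, 0.161, 0.068], [0.175, 0.91, 0.376], [-0.001, 0.382, -0.924]]
wrist_force: [0.9, 0.3, -5.7]
finger_gap: 0.18
finger_force: 59.5
```

Run:
```python
from h import *
go(None);lip()
```

```text
t 43.23 tcp [ 0.4896 -0.0349  0.1331] yaw 79.94 tool z [ 0.068  0.376 -0.924] F [ 0.9  0.3 -5.7] gap 0.18 ff 59.5
lip [ 0.4787 -0.0969  0.0499] tilt 22.45 F [ 0.9  0.3 -5.7] q [ 0.51  0.49 -0.35  2.05 -0.37  0.67  1.88]
```

Request:
{"op": "apply_moves", "data": {"series": [[0,-0.0014,-0.0023,-1.5,0,0],[0,-0.0014,-0.0023,-1.5,0,0],[0,-0.0014,-0.0023,-1.5,0,0],[0,-0.0014,-0.0023,-1.5,0,0],[0,0,0,0,0,0]]}}

```text
t: 43.85
tcp_pos: [0.4877, -0.0429, 0.1386]
orientation: [[-0.985, 0.153, 0.083], [0.174, 0.865, 0.47], [0.0, 0.478, -0.879]]
wrist_force: [0.7, -0.5, -2.2]
finger_gap: 0.179
finger_force: 59.8
```

Request:
{"op": "apply_moves", "data": {"series": [[0,-0.0014,-0.0023,-1.5,0,0],[0,-0.0014,-0.0023,-1.5,0,0],[0,0,0,0,0,0],[0,0,0,0,0,0],[0,0,0,0,0,0]]}}

```text
t: 44.48
tcp_pos: [0.4869, -0.0463, 0.1416]
orientation: [[-0.985, 0.146, 0.09], [0.172, 0.84, 0.515], [-0.0, 0.522, -0.853]]
wrist_force: [0.2, 0.2, -2.8]
finger_gap: 0.18
finger_force: 59.8
```

Request:
{"op": "apply_moves", "data": {"series": [[0,-0.0014,-0.0023,-1.5,0,0],[0,-0.0014,-0.0023,-1.5,0,0],[0,-0.0014,-0.0023,-1.5,0,0],[0,0,0,0,0,0],[0,0,0,0,0,0]]}}

```text
t: 45.1
tcp_pos: [0.4856, -0.0538, 0.145]
orientation: [[-0.985, 0.14, 0.101], [0.173, 0.797, 0.579], [0.0, 0.588, -0.809]]
wrist_force: [0.7, 0.0, -2.1]
finger_gap: 0.175
finger_force: 59.8
```

Request:
{"op": "apply_moves", "data": {"series": [[0,-0.0024,-0.0039,-2.5,0,0],[0,-0.0024,-0.0039,-2.5,0,0],[0,-0.0024,-0.0039,-2.5,0,0],[0,0,0,0,0,0],[0,0,0,0,0,0]]}}

```text
t: 45.72
tcp_pos: [0.4834, -0.0663, 0.1497]
orientation: [[-0.985, 0.125, 0.119], [0.172, 0.714, 0.678], [0.0, 0.688, -0.725]]
wrist_force: [0.3, -0.1, -1.9]
finger_gap: 0.177
finger_force: 59.9
```

Run:
```python
from h import *
go(None);lip()
for n in('top','side','wrist'):
    q=cap(n,n+'p')
    hsv=cv2.cvtColor(q['color'],cv2.COLOR_RGB2HSV);m=((abs(hsv[:,:,0].astype(int)-21)<5)&(hsv[:,:,1]>150)&(hsv[:,:,2]>80)).astype(np.uint8)
    k,l,st,ce=cv2.connectedComponentsWithStats(m);print(n,[(int(s[4]),e.round(),at(q,*e,.016).round(3)) for s,e in zip(st[1:],ce[1:]) if s[4]>12])
```

```text
t 45.73 tcp [ 0.4834 -0.0663  0.1497] yaw 80.07 tool z [ 0.119  0.678 -0.725] F [ 0.3 -0.1 -1.9] gap 0.177 ff 59.9
lip [ 0.4784 -0.0947  0.0494] tilt 43.51 F [ 0.3 -0.1 -1.9] q [ 0.88  0.65 -0.53  1.98 -0.57  0.86  2.24]
top [(16, array([101., 130.]), array([0.793, 0.76 , 0.016])), (20, array([368., 204.]), array([ 0.489, -0.126,  0.016])), (23, array([379., 206.]), array([ 0.481, -0.16 ,  0.016])), (25, array([ 31., 250.]), array([0.397, 0.955, 0.016]))]
side [(2511, array([46., 40.]), array([0.101, 2.301, 0.016])), (30, array([44.,  9.]), array([0.204, 3.105, 0.016])), (632, array([104.,  58.]), array([0.31 , 1.762, 0.016])), (24, array([124.,  42.]), array([0.466, 1.954, 0.016])), (26, array([114.,  52.]), array([0.374, 1.818, 0.016])), (22, array([120.,  52.]), array([0.404, 1.802, 0.016])), (17, array([128.,  57.]), array([0.416, 1.689, 0.016])), (30, array([80., 62.]), array([0.192, 1.782, 0.016])), (28, array([133.,  67.]), array([0.396, 1.527, 0.016])), (27, array([69., 74.]), array([0.113, 1.644, 0.016])), (21, array([87., 73.]), array([0.186, 1.6  , 0.016])), (15, array([43
[... 4274 characters left out ...]
, array([ 0.455, -0.113,  0.016])), (353, array([ 18., 206.]), array([ 0.447, -0.169,  0.016])), (22, array([ 34., 195.]), array([ 0.443, -0.16 ,  0.016])), (16, array([136., 198.]), array([ 0.464, -0.112,  0.016])), (20, array([ 25., 227.]), array([ 0.46 , -0.171,  0.016])), (621, array([163., 237.]), array([ 0.499, -0.105,  0.016])), (15, array([ 14., 229.]), array([ 0.459, -0.175,  0.016])), (813, array([123., 247.]), array([ 0.494, -0.131,  0.016])), (13, array([115., 228.]), array([ 0.479, -0.131,  0.016])), (24, array([ 20., 234.]), array([ 0.463, -0.174,  0.016])), (22, array([ 30., 236.]), array([ 0.466, -0.17 ,  0.016])), (1320, array([ 61., 261.]), array([ 0.487, -0.164,  0.016]))]
```

Six bronze blobs all lie inside the dish and the wrist force shows the scoop is empty. Level it again, keeping the lip low, and return it to the mat.

Request:
{"op": "apply_moves", "data": {"series": [[0,0.0028,-0.0029,0,0,0],[0,0.0043,0.008,5,0,0],[0,0.0043,0.008,5,0,0],[0,0.0043,0.008,5,0,0],[0,0.0043,0.008,5,0,0]]}}

```text
t: 46.5
tcp_pos: [0.4891, -0.0338, 0.1386]
orientation: [[-0.985, 0.158, 0.069], [0.172, 0.904, 0.391], [-0.001, 0.397, -0.918]]
wrist_force: [-2.4, 0.3, -2.9]
finger_gap: 0.179
finger_force: 59.9
```

Request:
{"op": "apply_moves", "data": {"series": [[0,0.0043,0.008,5,0,0],[0,0.0043,0.008,5,0,0],[0,0.0043,0.008,5,0,0],[0,0.0043,0.008,5,0,0],[0,0.003,0.0056,3.5,0,0]]}}

```text
t: 47.12
tcp_pos: [0.4939, -0.0046, 0.1071]
orientation: [[-0.985, 0.17, 0.0], [0.17, 0.985, -0.002], [-0.0, -0.002, -1.0]]
wrist_force: [-0.1, 1.0, -2.1]
finger_gap: 0.179
finger_force: 59.9
```

Request:
{"op": "apply_moves", "data": {"series": [[0,0,0,0,0,0],[0,0,0,0,0,0],[0,0,0,0,0,0]]}}

```text
t: 47.5
tcp_pos: [0.4939, -0.0074, 0.107]
orientation: [[-0.985, 0.175, 0.0], [0.175, 0.985, 0.001], [-0.0, 0.001, -1.0]]
wrist_force: [-0.5, -0.8, -1.7]
finger_gap: 0.184
finger_force: 59.8
```

Run:
```python
from h import *
go(None);lip()
```

```text
t 47.5 tcp [ 0.4939 -0.0074  0.107 ] yaw 79.95 tool z [ 0.     0.001 -1.   ] F [-0.5 -0.8 -1.7] gap 0.184 ff 59.8
lip [ 0.4782 -0.0959  0.054 ] tilt 0.04 F [-0.5 -0.8 -1.7] q [-0.07  0.47 -0.01  2.06  0.01  0.61  1.31]
```

Request:
{"op": "apply_moves", "data": {"series": [[0,0,-0.03,0,0,0],[0,0,-0.03,0,0,0],[-0.0198,-0.0364,0,0,0,0],[-0.0198,-0.0364,0,0,0,0],[-0.0198,-0.0364,0,0,0,0]]}}

```text
t: 48.12
tcp_pos: [0.5336, -0.1263, 0.167]
orientation: [[-0.985, 0.174, 0.001], [0.174, 0.985, 0.001], [-0.0, 0.001, -1.0]]
wrist_force: [0.1, 0.6, -2.9]
finger_gap: 0.179
finger_force: 59.9
```

Request:
{"op": "apply_moves", "data": {"series": [[-0.0198,-0.0364,0,0,0,0],[-0.0198,-0.0364,0,0,0,0],[-0.0198,-0.0364,0,0,0,0],[-0.0198,-0.0364,0,0,0,0],[-0.0198,-0.0364,0,0,0,0]]}}

```text
t: 48.75
tcp_pos: [0.5992, -0.3229, 0.1666]
orientation: [[-0.985, 0.174, 0.0], [0.174, 0.985, 0.001], [0.0, 0.001, -1.0]]
wrist_force: [0.9, -0.3, -2.9]
finger_gap: 0.181
finger_force: 59.9
```

Request:
{"op": "apply_moves", "data": {"series": [[-0.0198,-0.0364,0,0,0,0],[0,0,0,0,0,9.9],[0,0,0,0,0,9.9],[0,0,0,0,0,9.9],[0,0,0,0,0,9.9]]}}

```text
t: 49.38
tcp_pos: [0.612, -0.3608, 0.1665]
orientation: [[-0.643, 0.766, -0.0], [0.766, 0.643, 0.001], [0.001, 0.001, -1.0]]
wrist_force: [-0.5, 0.5, -2.3]
finger_gap: 0.179
finger_force: 59.8
```

Request:
{"op": "apply_moves", "data": {"series": [[0,0,0,0,0,9.9],[0,0,0,0,0,9.9],[0,0,0,0,0,9.9],[0,0,0,0,0,0],[0,0,0,0,0,0]]}}

```text
t: 50.0
tcp_pos: [0.6125, -0.3602, 0.1665]
orientation: [[-0.19, 0.982, -0.0], [0.982, 0.19, 0.001], [0.001, -0.0, -1.0]]
wrist_force: [0.1, 0.6, -2.5]
finger_gap: 0.181
finger_force: 59.9
```

Run:
```python
from h import *
go([.6123,-.3605,.0742],10.8)
```

```text
t 50.0 tcp [ 0.6125 -0.3602  0.1665] yaw 10.94 tool z [-0.     0.001 -1.   ] F [ 0.1  0.6 -2.5] gap 0.181 ff 59.9
shift [-0.0003 -0.0003  0.0923]
turn az 0.14
```

Request:
{"op": "apply_moves", "data": {"series": [[0.003,0.001,0.03,0,0,0],[0,0,0.03,0,0,0],[0,0,0.02,0,0,0],[0,0,0.006,0,0,0],[0,0,0,0,0,0]]}}

```text
t: 50.62
tcp_pos: [0.6136, -0.3569, 0.081]
orientation: [[-0.187, 0.982, 0.0], [0.982, 0.187, -0.0], [-0.0, 0.0, -1.0]]
wrist_force: [0.5, 0.4, -3.6]
finger_gap: 0.18
finger_force: 59.9
```

Request:
{"op": "apply_moves", "data": {"series": [[0,0,0,0,0,0],[0,0,0.002,0,0,0],[0,0,0.002,0,0,0],[0,0,0,0,0,0]]}}

```text
t: 51.12
tcp_pos: [0.6134, -0.3564, 0.0766]
orientation: [[-0.187, 0.982, -0.0], [0.982, 0.187, 0.0], [0.0, -0.0, -1.0]]
wrist_force: [0.1, -0.2, -3.1]
finger_gap: 0.181
finger_force: 59.9
```

Request:
{"op": "apply_moves", "data": {"series": [[0,0,0.001,0,0,0],[0,0,0.001,0,0,0],[0,0,0,0,0,0]]}}

```text
t: 51.5
tcp_pos: [0.6134, -0.3565, 0.0746]
orientation: [[-0.187, 0.982, -0.0], [0.982, 0.187, 0.0], [0.0, -0.0, -1.0]]
wrist_force: [-0.1, 0.1, -2.5]
finger_gap: 0.179
finger_force: 59.9
```

Request:
{"op": "apply_moves", "data": {"series": [[0,0,0.0008,0,0,0],[0,0,0,0,0,0],[0,0,0,0,0,0]]}}

```text
t: 51.88
tcp_pos: [0.6135, -0.3566, 0.074]
orientation: [[-0.187, 0.982, 0.0], [0.982, 0.187, -0.0], [-0.0, 0.0, -1.0]]
wrist_force: [0.5, 0.4, -2.6]
finger_gap: 0.178
finger_force: 59.9
```

Request:
{"op": "apply_moves", "data": {"series": [[0,0,0.0006,0,0,0],[0,0,0,0,0,0],[0,0,0,0,0,0]]}}

```text
t: 52.25
tcp_pos: [0.6138, -0.3565, 0.0738]
orientation: [[-0.187, 0.982, 0.001], [0.982, 0.187, -0.0], [-0.0, 0.001, -1.0]]
wrist_force: [-0.4, 1.6, 5.1]
finger_gap: 0.177
finger_force: 61.0
```

Contact with the mat. Release, retreat upward and check everything by image code.

Request:
{"op": "apply_moves", "data": {"series": [[0,0,0,0,0,0],[0,0,0,0,0,0],[0,0,0,0,0,0],[0,0,0,0,0,0],[0,0,0,0,0,0]], "fingers": 0}}

```text
t: 52.88
tcp_pos: [0.6135, -0.3565, 0.0733]
orientation: [[-0.187, 0.982, -0.0], [0.982, 0.187, -0.0], [-0.0, -0.0, -1.0]]
wrist_force: [-0.5, -0.2, 0.6]
finger_gap: 0.999
finger_force: 0.0
```

Request:
{"op": "apply_moves", "data": {"series": [[0,0,0,0,0,0],[0,0,-0.02,0,0,0],[0,0,-0.04,0,0,0],[0,0,-0.05,0,0,0],[0,0,-0.05,0,0,0]]}}

```text
t: 53.5
tcp_pos: [0.6134, -0.3566, 0.2365]
orientation: [[-0.187, 0.982, 0.001], [0.982, 0.187, -0.001], [-0.001, 0.001, -1.0]]
wrist_force: [1.0, -0.6, -0.1]
finger_gap: 0.998
finger_force: 0.0
```

Request:
{"op": "apply_moves", "data": {"series": [[0,-0.04,0,0,0,0],[0,0,0,0,0,0],[0,0,0,0,0,0]]}}

```text
t: 53.88
tcp_pos: [0.5746, -0.3638, 0.2344]
orientation: [[-0.187, 0.982, 0.001], [0.982, 0.187, -0.0], [-0.0, 0.001, -1.0]]
wrist_force: [0.3, -0.8, 0.3]
finger_gap: 1.0
finger_force: 0.0
```

Run:
```python
from h import *
go(None)
c0=load('top0');t=cap('top','tf');s0=load('side0');s=cap('side','sf');w=cap('wrist','wf')
def blobs(q,lo,hi,z,box):
    m=cv2.inRange(cv2.cvtColor(q['color'],cv2.COLOR_RGB2HSV),lo,hi);x0,y0,x1,y1=box
    M=np.zeros_like(m);M[y0:y1,x0:x1]=m[y0:y1,x0:x1]
    k,l,st,ce=cv2.connectedComponentsWithStats(M);return [(int(a[4]),a[:4].tolist(),at(q,*e,z)[:2].round(3).tolist()) for a,e in zip(st[1:],ce[1:]) if a[4]>8]
print('dish top',blobs(t,(15,140,70),(28,255,255),.016,(340,180,395,235)))
print('dish side',blobs(s,(15,140,70),(28,255,255),.016,(315,225,385,278)))
print('scoop top',blobs(t,(15,140,70),(28,255,255),.016,(405,140,470,195)))
print('rack top brown',blobs(t,(8,80,60),(22,255,255),.056,(275,135,312,225)))
print('bench left',blobs(t,(8,80,60),(22,255,255),.048,(185,135,275,232)))
# scoop displacement in wrist picture relative to w5 and change map outside the job area
d=cv2.absdiff(c0['color'],t['color']).max(2)
k,l,st,ce=cv2.connectedComponentsWithStats(cv2.morphologyEx((d>50).astype(np.uint8),cv2.MORPH_OPEN,np.ones((2,2))))
print('changes',[a.tolist() for a in st[1:] if a[4]>15])
```

```text
t 53.88 tcp [ 0.5746 -0.3638  0.2344] yaw 10.77 tool z [ 0.001 -0.    -1.   ] F [ 0.3 -0.8  0.3] gap 1.0 ff 0.0
dish top [(38, [357, 199, 7, 8], [0.495, -0.099]), (31, [366, 201, 6, 7], [0.489, -0.128]), (40, [376, 202, 6, 7], [0.484, -0.159]), (30, [361, 210, 6, 7], [0.46, -0.109]), (35, [369, 210, 6, 8], [0.457, -0.134]), (43, [378, 211, 6, 8], [0.452, -0.163])]
dish side [(474, [335, 236, 31, 31], [0.474, -0.134])]
scoop top []
rack top brown [(1043, [282, 158, 24, 58], [0.551, 0.115])]
bench left []
changes [[352, 67, 193, 326, 19115], [533, 69, 12, 8, 45], [296, 141, 9, 3, 20], [289, 145, 6, 9, 43], [298, 145, 9, 9, 60], [443, 146, 4, 7, 18], [286, 148, 20, 12, 96], [423, 151, 20, 11, 101], [238, 160, 25, 22, 392], [431, 161, 13, 6, 38], [431, 166, 17, 9, 92], [284, 172, 23, 43, 738], [432, 175, 20, 17, 226], [510, 177, 15, 18, 134], [206, 194, 26, 23, 399], [357, 200, 33, 30, 624], [434, 222, 17, 16, 213], [366, 224, 6, 6, 27], [337, 233, 35, 41, 347], [341, 238, 7, 5, 17], [0, 261, 304, 139, 19271], [323, 301, 4, 10, 21], [319, 323, 11, 4, 29], [15, 376, 24, 13, 78], [24, 389, 14, 11, 112]]
```

```bash
python3 -c "
from h import *
print(bot.hand_in())"
```

```text
the job is handed in; nothing more can be done
None
```

I handed the job in at about 54 s: all six bushes are in the dish, the empty scoop is back on its mat, and the two old and two new cartons stand in one row against the front lip, labels facing forward. I checked the end state with image code rather than by eye, and inferred that the scoop stands upright from its resting height.

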